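Set the stroke stop of a microplate dispensing stand to a setting block

ROBOT

A 6-joint arm with a two-finger parallel gripper is mounted at the origin on the work surface. World frame = base frame: x ahead of the robot, y to its left, z up, the work surface at z = 0. Lengths are in m, angles in rad, forces in N, time in s.
With the tool pointing down it reaches from about 0.325 to 0.775 m from the base axis. Payload 5.5 kg.
Tool frame: the origin (TCP) lies between the finger pads; the fingertips stand 19 mm ahead of it and the grasp point (between the pads) is the TCP; z points along the fingers, y is the line along which they close (so a half turn about z gives the same grasp; the last joint's range is limited). The gripper opens to 85 mm and grips with 20 to 120 N. Pads are 22 mm wide; open, the fingers measure 114 mm over their backs; the gripper's body (76 mm by 85 mm) begins 54 mm behind the grasp point. The pads swing forward as they close: fully open they stand 13 mm farther back than shut.
Start: joints at [1.277, 0.091, 1.231, -0, 1.82, -0.057], TCP at [0.141, 0.583, 0.217] pointing down, gripper open.
Joint ranges: [-2.87, 2.87], [-0.86, 2.18], [0.17, 2.46], [-1.51, 4.65], [0.06, 2.69], [-2.65, 2.65]. Speed limits (rad/s): [2.57, 2.57, 3.01, 3.14, 3.14, 3.14].

INTERFACE

Orientations are given as a unit quaternion [w, x, y, z].
In Python, from station import * gives the robot as it stands.
- The arm moves only by the tool carry_out, never from a script. Its argument "series" is a list of rows, each an object of numbers: "dx", "dy", "dz": the shift along the tool's x, y, z in m; "ax", "ay", "az": the turn, a rotation vector about the tool's x, y, z in degrees; "grip": the finger opening in m, from 0 to 0.0854. In form: [{"dx": .., "dy": .., "dz": .., "ax": .., "ay": .., "az": .., "grip": ..}, ...]. A call has 1 to 20 rows; each row is the pose to reach, as a shift and turn from the pose commanded when the call began, along the tool's axes at that moment; what a row does not reach only later rows make up. A row lasts 1/10 s, in which the tool goes at most 50 mm and 8.59 degrees, less where a joint would pass 70% of its speed; a pose out of reach is approached as far as the arm can. A call with a gripper value outside its range is refused whole. The fingers move at their own pace and stop on an object; the grip force is fixed at half the most. Time passes only in rows, so rows that repeat a pose let the fingers close. It gives the time, the measured TCP pose, the force, the opening and the grip force at its end, in the units of the state.
- get_state(): the state, without advancing time (a new reading comes with each control period).
- get_image(name): name is "scene" or "side" or "wrist"; returns a dict with "pixels" (480x640x3 uint8, blue, green, red), "mtx" (3x3 intrinsics, pixels), "k1" (the pictures are not rectified: a ray, as slopes to the right and down, at radius r is drawn at 1 + k1 r^2 times it, then the intrinsics apply), "rvec" (rotation vector, rad) and "tvec" (3), from world to camera coordinates, as OpenCV has them; the wrist camera has in their place "T_tool_cam" (4x4, takes a point from camera to tool coordinates, whose origin is the TCP and whose axes are the flange's). Camera axes: x right, y down, z forward; pixel columns grow to the right and rows downward; lengths in m; the calibration is good to about 2 mm. A picture is of the moment at which its call begins: read the wrist's pose just before it. There is no depth.
- job_done(): hands the job in; it is judged then, once.
The state is a dict: "time": time; "joint_pos": joint angles; "dq": joint speeds; "joint_efforts": joint torques, N m; "tool_pos": TCP position; "ee_rot": TCP orientation; "force": force on the tool from outside, world axes, zero at the start; "torque": the same for the moment, N m; "gripper_width": finger opening in m; "grip_force": force on a finger pad.
Only numpy, scipy, OpenCV 4.12 (cv2) and the standard library are available. Lean on these libraries where they do the work, as an engineer would, in place of code of your own. Each camera call takes 0.05 s, during which the arm holds its last target. There are 200 camera calls.

TASK

Set the stroke stop of the dispensing stand to the orange setting block: lay the block flat on the steel anvil under the stop screw, its free end sticking out to the front, then put the red nut driver on the screw's hex head and turn the screw down with it, never with bare fingers, until the block just drags. Prove it by pinching the free end and sliding the block a little to and fro: it must still move, under a light but definite drag, never jammed hard. Leave the block lightly nipped there and the driver standing on the screw, ready for me to lock the nut, and do not disturb anything else on the bench.

Things in the scene. Friction and masses are not known exactly. Their poses are not given: they have to be found in the camera images.
- press: Eight-channel microplate dispensing stand, fixed to the bench, carriage clamped up. White base 165 (x) x 345 (y) x 12 mm, 40 mm column 312 mm high at y +135 mm, blue carriage and lug, white manifold with tips over a plate at y +220 mm. Origin: on the bench, exactly below the stop screw's axis. Its x points away from its front (front is -x, towards the robot), z up.
- anvil (a point): The point on the flat steel anvil exactly under the screw axis, 20 mm above the bench. The anvil reaches from x -85 mm (flush with the base's front edge; beyond it is open bench) to x +25 mm and is 44 mm wide (y). The blue lug above, 72 to 92 mm over the bench, reaches 19 mm in front of the axis.
- block_place (a point): Where the centre of the orange block's underside belongs: on the anvil, 60 mm in front of the screw axis; x, y, z as the stand's. The block's long axis lies along x, so one end is 15 mm behind the screw axis and the free end sticks out 50 mm beyond the base's front edge.
- stop_screw: The upright stop screw of the stand, with its head and foot. Origin: on its axis, on top of the 31 mm round flange under the hex; 114 mm above the bench when fully up, 0.9 to 2.1 mm lower at the start. It does not turn with the screw, z is up. On its lower end, under the lug, sits a domed black rubber foot, 16 mm across, whose lowest point is 57 to 60 mm below this origin: worn, so not known better.
- hex_head (a point): At the same point, but turning with the screw: foot of its brass hex head, 17 mm across flats and 11 mm high, topped by a round cone 5 mm high (17 to 12 mm across) as a lead-in. Two flats face its own +x and -x. Clockwise from above lowers head and foot by 8 mm a turn; friction 0.06 N m, holds itself. The rubber foot gives 1 mm for each 5 N, 4 mm at most; the torque hardly tells when it touches: feel the block's drag.
- block_orange: Orange setting block: bar 150 (x) x 20 (y) x 30 (z) mm, 0.17 to 0.34 kg. Origin: centre of its underside; ends alike. Starts flat on the bench beside the other two, roughly along world x. On the anvil it slides freely at 0.8 to 2.4 N. Each N from the foot adds about 1.2 N of drag (0.9 to 1.5). Right drag: foot pressing 1 to 8 N, so about 3 to 9 N at the fingers; over 25 N from the foot is jammed.
- block_blue: Blue setting block, 24 mm high, otherwise as the orange one; not wanted here, leave it.
- block_grey: Grey setting block, 36 mm high, otherwise as the orange one; not wanted here, leave it.
- driver: Loose nut driver, 90 mm long, 0.12 kg, upright in its stand, socket down. Origin: centre of the socket's mouth; z up along the shaft. Steel hex socket 18 mm across flats inside, 20 mm deep, 28 mm over its outer corners; two flats face its own +x and -x. Fully on the screw (about 13 degrees of play) its mouth rests on the flange, its origin on the screw's, and it stands by itself, to be let go and gripped again.
- driver_handle (a point): On the driver's axis, 68 mm above its mouth: where to grip its round red handle, 32 mm in diameter, which reaches from 42 to 90 mm above the mouth. It can be gripped at any yaw.
- driver_stand: Grey round stand fixed to the bench, origin at the centre of its underside: a cup 43 mm across, 34 mm high, with a well 35 mm across and 24 mm deep (floor 10 mm above the bench) in which the driver stands loosely.
- bottle_tall: White bottle, 62 mm across, 135 mm high, origin under its centre; leave it.
- bottle_small: White bottle, 44 mm across, 85 mm high, origin under its centre; leave it.
- tip_box: Orange pipette tip box, 85 x 125 x 60 mm, origin under its centre; leave it.
There are look-alikes about, which are no part of the job. Several things look just like the block_orange: the one meant starts farthest to the robot's left.

How it is judged:
By the outcome, as a careful person would: the job done as asked, in the order asked, and still so for the second after the job is handed in, with the robot touching nothing.
It also fails if it takes over 72 s, if anything falls off the work surface, if the arm or the gripper's body presses on something with over 40 N, if the wrist force passes 120 N, or if a joint passes its speed limit or range.

## Working session

There is one attempt and no reset: what is moved stays moved. The work goes in short steps, Python scripts to look and compute and a tool call to move; the robot and the scene stay as the last step left them, time stands still between calls to the robot, and variables do not carry over. Pictures are saved under pics/ and viewed, at most 10 in all, crops included, and the job is handed in when it is done.

Besides the shell and the picture viewer there is one more tool, called as name([rows], argument=value, ...), one row to a line, values as JSON. carry_out: Moves the arm, as the interface text tells. Its arguments: {"type":"object","properties":{"series":{"type":"array"}},"required":["series"]}

```bash
ls; mkdir -p pics
cat > h.py <<'E'
from station import *
import numpy as np, cv2
from scipy.spatial.transform import Rotation as R
def cam(name):
    s=get_state(); im=get_image(name)
    if name=="wrist":
        q=np.array(s["ee_rot"]); T=np.eye(4); T[:3,:3]=R.from_quat(q[[1,2,3,0]]).as_matrix(); T[:3,3]=s["tool_pos"]
        W=T@np.array(im["T_tool_cam"])
    else:
        r=cv2.Rodrigues(np.array(im["rvec"],float))[0]; W=np.eye(4); W[:3,:3]=r.T; W[:3,3]=-r.T@np.array(im["tvec"],float).ravel()
    im["W"]=W; return im
def ray(im,uv):
    m=np.array(im["mtx"],float); uv=np.atleast_2d(np.array(uv,float))
    d=np.c_[(uv[:,0]-m[0,2])/m[0,0],(uv[:,1]-m[1,2])/m[1,1]]; p=d.copy()
    for _ in range(20): p=d/(1+im["k1"]*(p**2).sum(1,keepdims=True))
    D=np.c_[p,np.ones(len(p))]@im["W"][:3,:3].T
    return im["W"][:3,3],D
def onz(im,uv,z):
    o,D=ray(im,uv); return o+D*((z-o[2])/D[:,2])[:,None]
def proj(im,P):
    P=np.atleast_2d(np.array(P,float)); c=(P-im["W"][:3,3])@im["W"][:3,:3]; s=c[:,:2]/c[:,2:]
    s=s*(1+im["k1"]*(s**2).sum(1,keepdims=True)); m=np.array(im["mtx"],float)
    return np.c_[s[:,0]*m[0,0]+m[0,2],s[:,1]*m[1,1]+m[1,2]]
E
python3 - <<'E'
from h import *
s=get_state(); print(s)
for n in("scene","side"):
    im=cam(n); cv2.imwrite(f"pics/{n}0.png",im["pixels"]); print(n,im["W"].round(3).tolist(),im["k1"],np.array(im["mtx"]).round(1).tolist())
E
```

```text
pics
{'time': 0.0, 'joint_pos': array([ 1.27728654e+00,  9.18308651e-02,  1.23186422e+00, -6.01198658e-05,
        1.81977271e+00, -5.66703630e-02]), 'dq': array([ 7.09325518e-04, -9.43495417e-05,  9.33620721e-04, -1.07221009e-04,
        8.60316197e-05, -1.86300478e-03]), 'joint_efforts': array([ 3.35321774e-04, -4.58710349e+01, -4.18033898e+01, -4.63080437e-05,
        1.12024180e-02, -1.05065844e-06]), 'tool_pos': array([0.14069736, 0.58296467, 0.21587987]), 'ee_rot': array([-1.34627294e-04,  1.18150409e-01,  9.92995267e-01, -9.28311528e-04]), 'force': array([ 0.86252552,  0.39543274, -0.08180058]), 'torque': array([ 0.00347443,  0.01020081, -0.04230502]), 'grip_force': 0.0, 'gripper_width': 0.08540798180342977}
scene [[-0.27, 0.598, -0.755, 1.276], [0.963, 0.183, -0.2, 0.059], [0.019, -0.78, -0.625, 0.796], [0.0, 0.0, 0.0, 1.0]] 0.030801962557568112 [[437.0, 0.0, 310.9], [0.0, 437.0, 243.8], [0.0, 0.0, 1.0]]
side [[0.749, -0.407, 0.523, -0.148], [-0.663, -0.477, 0.578, -0.764], [0.014, -0.779, -0.627, 0.76], [0.0, 0.0, 0.0, 1.0]] -0.05729252017502089 [[471.6, 0.0, 314.2], [0.0, 471.6, 238.9], [0.0, 0.0, 1.0]]
```

View pics/scene0.png

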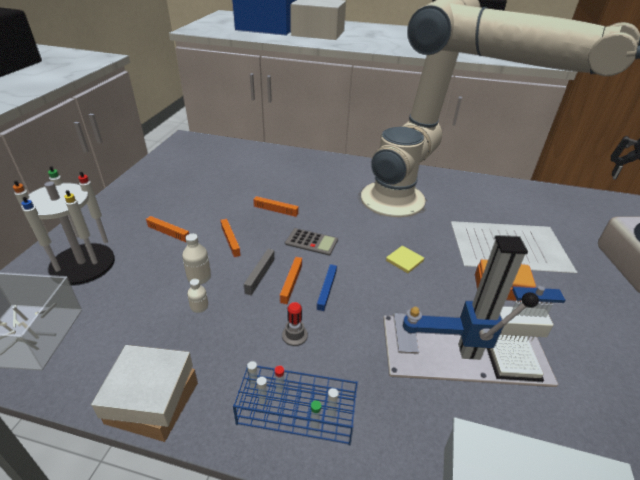

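View pics/side0.png

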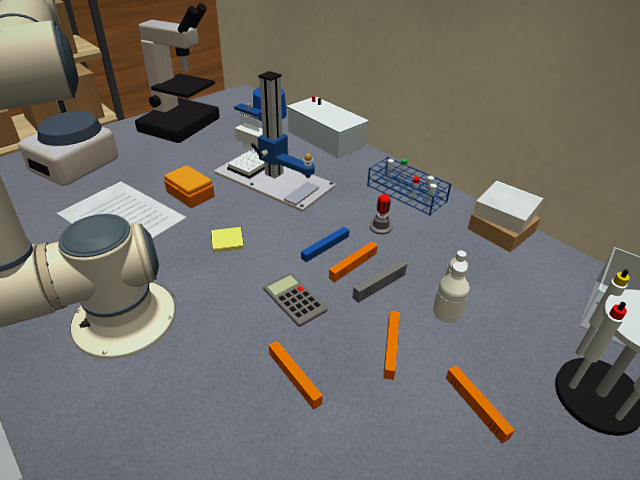

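Candidates for the orange block in the scene view are (291,279), (231,237), (167,228) and (275,206). World +y is to the right in the picture, so (291,279), between grey and blue, should be the leftmost. In the side view it is at (354,261). The stop screw is at scene (414,315) / side (308,160), and the driver at scene (294,320) / side (383,210).

```bash
cat > m.py <<'E'
from h import *
def tri(a,ua,b,ub):
    o1,d1=ray(a,ua);o2,d2=ray(b,ub);d1=d1[0];d2=d2[0]
    t=np.linalg.lstsq(np.c_[d1,-d2],o2-o1,rcond=None)[0];p=o1+t[0]*d1;q=o2+t[1]*d2
    return (p+q)/2,np.linalg.norm(p-q)
def blobs(im,lo,hi,amin=60):
    hsv=cv2.cvtColor(im["pixels"],cv2.COLOR_BGR2HSV);m=cv2.inRange(hsv,lo,hi)
    n,l,st,c=cv2.connectedComponentsWithStats(m)
    return [(c[i],st[i],l==i) for i in range(1,n) if st[i][4]>=amin]
E
python3 - <<'E'
from m import *
A=cam("scene");B=cam("side")
for n,im in(("scene",A),("side",B)):
    print(n)
    for nm,lo,hi in(("orange",(5,170,90),(18,255,255)),("blue",(105,150,60),(125,255,255)),("red",(0,190,70),(3,255,255))):
        for c,st,m in blobs(im,lo,hi):
            z=.02 if nm!="red" else .068
            ys,xs=np.nonzero(m); r=cv2.minAreaRect(np.c_[xs,ys].astype(np.float32))
            P=onz(im,np.c_[xs,ys],z)[:,:2]; rr=cv2.minAreaRect((P*1000).astype(np.float32))
            print(nm,c.round(),st[4],(P.mean(0)*1000).round(),[np.round(v) for v in rr])
    
print("base corners scene",onz(A,[(386,315),(393,377),(553,382)],.012).round(3).tolist())
print("base corners side",onz(B,[(215,170),(303,207),(335,183)],.012).round(3).tolist())
for n,im,(x,y) in(("s",A,(340,240)),("d",B,(220,60))):
    c=im["pixels"][y:y+160,x:x+240] if n=="s" else im["pixels"][y:y+160,x:x+240]
    cv2.imwrite(f"pics/crop_{n}.png",cv2.resize(c,None,fx=3.3,fy=3.3,interpolation=cv2.INTER_CUBIC))
c=np.vstack([cv2.resize(im["pixels"][y:y+110,x:x+300],None,fx=2.6,fy=2.6,interpolation=cv2.INTER_CUBIC) for im,x,y in((A,300,270),(B,180,120))])
cv2.imwrite("pics/crop.png",c)
E
```

```text
scene
orange [276. 206.] 403 [ 187. -348.] [array([ 187., -350.]), array([158.,  50.]), np.float64(84.0)]
orange [167. 228.] 403 [ 392. -614.] [array([ 392., -615.]), array([166.,  39.]), np.float64(76.0)]
orange [230. 237.] 264 [ 378. -419.] [array([ 375., -420.]), array([177.,  21.]), np.float64(38.0)]
orange [290. 280.] 378 [ 496. -199.] [array([ 493., -199.]), array([170.,  23.]), np.float64(3.0)]
orange [481. 268.] 87 [307. 275.] [array([311., 272.]), array([15., 83.]), np.float64(78.0)]
orange [524. 277.] 288 [311. 381.] [array([305., 375.]), array([83., 50.]), np.float64(6.0)]
blue [262.  15.] 1733 [-2359. -1347.] [array([-2370., -1320.]), array([1161.,  536.]), np.float64(23.0)]
blue [326. 287.] 330 [ 496. -104.] [array([ 492., -104.]), array([163.,  19.]), np.float64(1.0)]
blue [522. 292.] 134 [369. 372.] [array([371., 380.]), array([35., 57.]), np.float64(17.0)]
blue [552. 295.] 226 [361. 441.] [array([359., 435.]), array([42., 62.]), np.float64(10.0)]
blue [476. 323.] 385 [509. 259.] [array([517., 247.]), array([ 84., 129.]), np.float64(62.0)]
blue [437. 324.] 682 [540. 17
[... 1484 characters left out ...]
3., 324.]), array([279., 108.]), np.float64(74.0)]
blue [397. 188.] 124 [808. -61.] [array([800., -73.]), array([207.,  63.]), np.float64(79.0)]
blue [410. 184.] 107 [854. -71.] [array([870., -70.]), array([ 56., 130.]), np.float64(9.0)]
blue [325. 243.] 531 [ 478. -112.] [array([ 481., -112.]), array([164.,  37.]), np.float64(1.0)]
red [384. 202.] 135 [ 668. -130.] [array([ 664., -132.]), array([89., 29.]), np.float64(41.0)]
red [618. 312.] 138 [ 741. -705.] [array([ 742., -706.]), array([44., 24.]), np.float64(16.0)]
base corners scene [[0.539, 0.054, 0.012], [0.707, 0.092, 0.012], [0.623, 0.41, 0.012]]
base corners side [[0.468, 0.379, 0.012], [0.546, 0.051, 0.012], [0.699, 0.084, 0.012]]
```

View pics/crop.png

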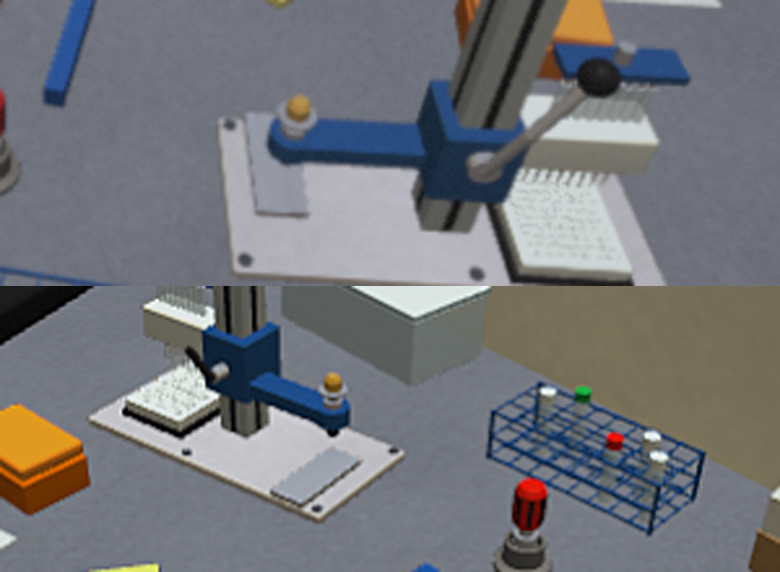

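The crop confirms the screw (brass head) and lug pointing along the stand's -y side, with the anvil's free end towards the robot. The stand is yawed about 13°.

```bash
cat >> m.py <<'E'
def go(p,yaw=None):
    """numbers for carry_out; yaw = world angle (deg) of tool x axis"""
    s=get_state();q=np.array(s["ee_rot"]);M=R.from_quat(q[[1,2,3,0]]).as_matrix()
    d=M.T@(np.array(p)-s["tool_pos"]);y0=np.degrees(np.arctan2(M[1,0],M[0,0]))
    az=0 if yaw is None else -((yaw-y0+180)%360-180)
    tilt=R.from_matrix(M.T@np.c_[[np.cos(np.radians(y0)),np.sin(np.radians(y0)),0],[np.sin(np.radians(y0)),-np.cos(np.radians(y0)),0],[0,0,-1]]).as_rotvec(degrees=True)
    print("pos",s["tool_pos"].round(4),"yaw",round(y0,2),"d",d.round(4),"az",round(az,2),"tilt",tilt.round(2),"t",round(s["time"],2),"F",s["force"].round(2),"j6",round(s["joint_pos"][5],2))
E
python3 - <<'E'
from m import *
A=cam("scene");B=cam("side")
u=[]
for im,c in((A,(415,313)),(B,(308,160))):
    for b in blobs(im,(10,90,80),(25,255,255),8):
        if np.hypot(*(b[0]-c))<15: print(b[0],b[1][4]); u.append(b[0])
print("brass",tri(A,u[0],B,u[-1]))
ra=[b[0] for b in blobs(A,(0,190,70),(3,255,255)) if abs(b[0][0]-294)<9][0]
rb=[b[0] for b in blobs(B,(0,190,70),(3,255,255)) if abs(b[0][0]-384)<9][0]
print("driver",tri(A,ra,B,rb))
print(np.array(get_image("wrist")["T_tool_cam"]).round(3).tolist())
go((.43,.08,.25),180+13)
E
```

```text
[414.46875  311.390625] 64
[307.56756757 156.97297297] 37
brass (array([0.61282282, 0.11035818, 0.11898731]), np.float64(0.0001425584628788226))
driver (array([ 0.65054626, -0.14204783,  0.08199176]), np.float64(0.0014349917313577027))
[[-0.001, -0.953, -0.302, 0.078], [1.0, -0.001, -0.0, -0.001], [-0.0, -0.302, 0.953, -0.156], [0.0, 0.0, 0.0, 1.0]]
pos [0.1407 0.5832 0.2167] yaw 166.43 d [-0.3992 -0.4213 -0.0331] az -26.57 tilt [-0.03 -0.    0.  ] t 0.35 F [-0.99 -0.15 -0.46] j6 -0.06
```

Run:
```python
from m import *
go((.54,.095,.30),180+13)
```

```text
pos [0.1407 0.5832 0.2167] yaw 166.43 d [-0.5026 -0.381  -0.0831] az -26.57 tilt [-0.03 -0.    0.  ] t 0.35 F [-0.99 -0.15 -0.46] j6 -0.06
```

carry_out([
  {"dx": -0.503, "dy": -0.381, "dz": -0.083, "az": -26.6, "grip": 0.05},
  {"dx": -0.503, "dy": -0.381, "dz": -0.083, "az": -26.6, "grip": 0.05},
  {"dx": -0.503, "dy": -0.381, "dz": -0.083, "az": -26.6, "grip": 0.05},
  {"dx": -0.503, "dy": -0.381, "dz": -0.083, "az": -26.6, "grip": 0.05},
  {"dx": -0.503, "dy": -0.381, "dz": -0.083, "az": -26.6, "grip": 0.05},
  {"dx": -0.503, "dy": -0.381, "dz": -0.083, "az": -26.6, "grip": 0.05},
  {"dx": -0.503, "dy": -0.381, "dz": -0.083, "az": -26.6, "grip": 0.05},
  {"dx": -0.503, "dy": -0.381, "dz": -0.083, "az": -26.6, "grip": 0.05},
  {"dx": -0.503, "dy": -0.381, "dz": -0.083, "az": -26.6, "grip": 0.05},
  {"dx": -0.503, "dy": -0.381, "dz": -0.083, "az": -26.6, "grip": 0.05},
  {"dx": -0.503, "dy": -0.381, "dz": -0.083, "az": -26.6, "grip": 0.05},
  {"dx": -0.503, "dy": -0.381, "dz": -0.083, "az": -26.6, "grip": 0.05},
  {"dx": -0.503, "dy": -0.381, "dz": -0.083, "az": -26.6, "grip": 0.05},
  {"dx": -0.503, "dy": -0.381, "dz": -0.083, "az": -26.6, "grip": 0.05},
  {"dx": -0.503, "dy": -0.381, "dz": -0.083, "az": -26.6, "grip": 0.05},
  {"dx": -0.503, "dy": -0.381, "dz": -0.083, "az": -26.6, "grip": 0.05},
  {"dx": -0.503, "dy": -0.381, "dz": -0.083, "az": -26.6, "grip": 0.05},
])

```text
schema error: expected keys dx, dy, dz, ax, ay, az, grip
```

Run:
```python
from m import *
im=cam("wrist");cv2.imwrite("pics/w1.png",im["pixels"]);np.save("w1.npy",im,allow_pickle=True)
go((.47,-.2,.25),183)
```

```text
pos [0.1408 0.5832 0.2168] yaw 166.43 d [-0.5038 -0.6841 -0.033 ] az -16.57 tilt [-0.01 -0.    0.  ] t 0.4 F [ 0.26 -0.44 -0.1 ] j6 -0.06
```

View pics/w1.png

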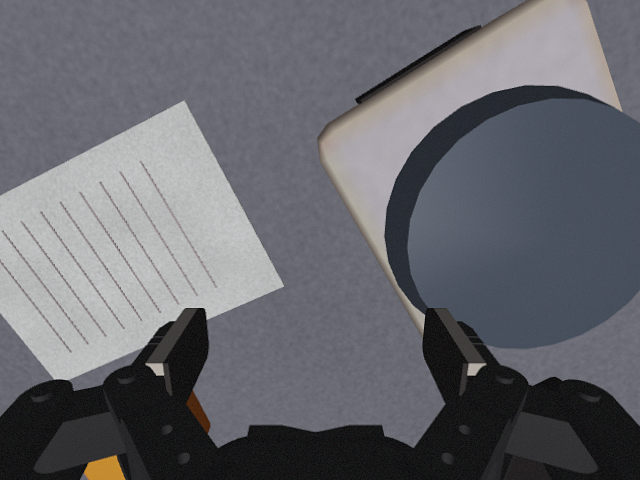

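The call was refused because all keys are required, so the arm hasn't moved. This picture only shows the bench at the start pose. I'll repeat the call in full.

carry_out([
  {"dx": -0.503, "dy": -0.381, "dz": -0.083, "ax": 0, "ay": 0, "az": -26.6, "grip": 0.05},
  {"dx": -0.503, "dy": -0.381, "dz": -0.083, "ax": 0, "ay": 0, "az": -26.6, "grip": 0.05},
  {"dx": -0.503, "dy": -0.381, "dz": -0.083, "ax": 0, "ay": 0, "az": -26.6, "grip": 0.05},
  {"dx": -0.503, "dy": -0.381, "dz": -0.083, "ax": 0, "ay": 0, "az": -26.6, "grip": 0.05},
  {"dx": -0.503, "dy": -0.381, "dz": -0.083, "ax": 0, "ay": 0, "az": -26.6, "grip": 0.05},
  {"dx": -0.503, "dy": -0.381, "dz": -0.083, "ax": 0, "ay": 0, "az": -26.6, "grip": 0.05},
  {"dx": -0.503, "dy": -0.381, "dz": -0.083, "ax": 0, "ay": 0, "az": -26.6, "grip": 0.05},
  {"dx": -0.503, "dy": -0.381, "dz": -0.083, "ax": 0, "ay": 0, "az": -26.6, "grip": 0.05},
  {"dx": -0.503, "dy": -0.381, "dz": -0.083, "ax": 0, "ay": 0, "az": -26.6, "grip": 0.05},
  {"dx": -0.503, "dy": -0.381, "dz": -0.083, "ax": 0, "ay": 0, "az": -26.6, "grip": 0.05},
  {"dx": -0.503, "dy": -0.381, "dz": -0.083, "ax": 0, "ay": 0, "az": -26.6, "grip": 0.05},
  {"dx": -0.503, "dy": -0.381, "dz": -0.083, "ax": 0, "ay": 0, "az": -26.6, "grip": 0.05},
  {"dx": -0.503, "dy": -0.381, "dz": -0.083, "ax": 0, "ay": 0, "az": -26.6, "grip": 0.05},
  {"dx": -0.503, "dy": -0.381, "dz": -0.083, "ax": 0, "ay": 0, "az": -26.6, "grip": 0.05},
  {"dx": -0.503, "dy": -0.381, "dz": -0.083, "ax": 0, "ay": 0, "az": -26.6, "grip": 0.05},
  {"dx": -0.503, "dy": -0.381, "dz": -0.083, "ax": 0, "ay": 0, "az": -26.6, "grip": 0.05},
  {"dx": -0.503, "dy": -0.381, "dz": -0.083, "ax": 0, "ay": 0, "az": -26.6, "grip": 0.05},
])

```text
time: 2.1
tool_pos: [0.5398, 0.096, 0.3003]
ee_rot: [0.0, -0.114, 0.993, 0.0]
force: [-0.2, 0.7, -0.4]
gripper_width: 0.0503
grip_force: 0.0
```

Run:
```python
from m import *
im=cam("wrist");cv2.imwrite("pics/w2.png",im["pixels"]);np.save("w2.npy",im,allow_pickle=True)
go((.46,-.2,.22),183)
```

```text
pos [0.5398 0.096  0.3003] yaw -166.86 d [ 0.145  -0.2701  0.0802] az 10.14 tilt [0.   0.03 0.  ] t 2.15 F [ 0.93 -0.4  -0.33] j6 -1.69
```

View pics/w2.png

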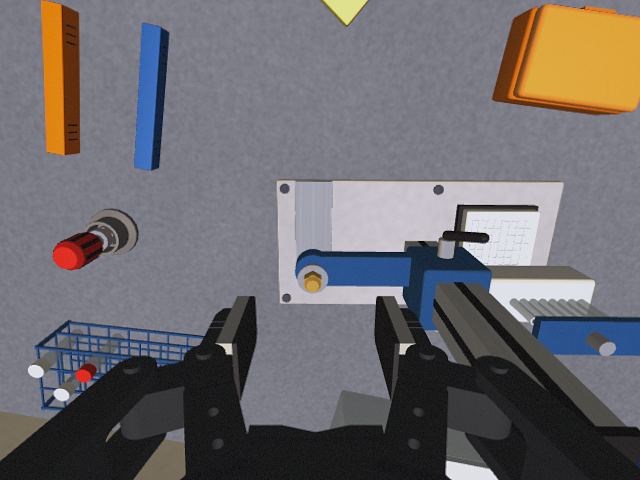

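The wrist view shows the stand square to the tool: base corners at (278,181), (563,182) and (277,303), anvil columns 295–333, and flange at about (313,279). The orange block is at (60,75), beside blue at (150,95).

Run:
```python
from m import *
im=np.load("w2.npy",allow_pickle=True).item()
c=onz(im,[(278,181),(563,182),(277,303)],.012)
print("base",c.round(4)[:,:2].tolist(),"yaw y",np.degrees(np.arctan2(*(c[1]-c[0])[[1,0]]))-90,np.linalg.norm(c[1]-c[0]),"x",np.degrees(np.arctan2(*(c[2]-c[0])[[1,0]])),np.linalg.norm(c[2]-c[0]))
a=onz(im,[(295,183),(333,183),(295,240),(332,240)],.02);print("anvil",a.round(4)[:,:2].tolist())
g=im["pixels"];hsv=cv2.cvtColor(g,cv2.COLOR_BGR2HSV)
for c,st,m in blobs(im,(10,90,80),(25,255,255),30):
    if np.hypot(c[0]-313,c[1]-280)<15: print("brass",c,st,onz(im,c,.122))
sub=g[255:305,285:340];cv2.imwrite("pics/fl.png",cv2.resize(sub,None,fx=10,fy=10,interpolation=cv2.INTER_CUBIC))
nb=(hsv[:,:,1]<70)&(hsv[:,:,2]>120);n,l,st,cc=cv2.connectedComponentsWithStats(nb.astype(np.uint8))
for i in set(l[262:298,296:330].ravel())-{0}:print("grey",cc[i],st[i],onz(im,cc[i],.1125))
for c,st,m in blobs(im,(5,150,60),(18,255,255),300):
    ys,xs=np.nonzero(m);print("or",c,st,im["pixels"][int(c[1]),int(c[0])])
# top face only: brighter
for c,st,m in blobs(im,(5,150,200),(18,255,255),300):
    ys,xs=np.nonzero(m);rr=cv2.minAreaRect((onz(im,np.c_[xs,ys],.03)[:,:2]*1000).astype(np.float32));print("top",c,st,rr)
```

```text
base [[0.5382, 0.0495], [0.4631, 0.3806], [0.6972, 0.08]] yaw y 12.783466904663115 0.3395218193965458 x 10.8488570473583 0.16189520983123398
anvil [[0.5347, 0.07], [0.5246, 0.1135], [0.6034, 0.0847], [0.5931, 0.1292]]
brass [312.17171717 281.62289562] [304 271  17  22 297] [[0.60872933 0.10845845 0.122     ]]
grey [296.36824216 181.77316697] [     0      0    640    431 181530] [[0.5180929  0.07258397 0.1125    ]]
or [60.75833333 77.44011628] [  41    0   39  155 5160] [ 14 134 223]
or [541.0680348   64.86303814] [ 493    4  147  110 4483] [ 64 171 223]
top [52.91252205 75.72663139] [  41    0   24  155 2835] ((486.85772705078125, -200.06344604492188), (148.5352325439453, 19.26702117919922), 2.351100206375122)
top [569.94283414  56.71014493] [ 519    4  121  107 1242] ((337.8186340332031, 342.0341796875), (88.15281677246094, 128.3452606201172), 5.436981201171875)
top [523.24127907  59.85755814] [509   8  45  96 344] ((358.9453430175781, 277.5545349121094), (96.0021743774414, 42.497554779052734), 33.855098724365234)
```

View pics/fl.png

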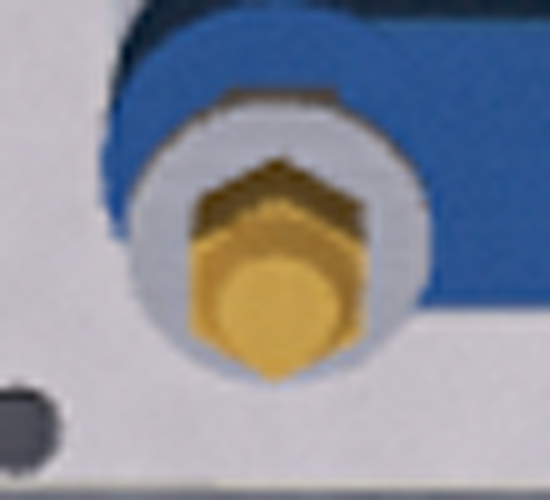

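The hex shows vertices towards and away from the robot, with flats facing ±y of the stand. Flange centre is (312.9,279). Next is a close look over the block.

Run:
```python
from m import *
im=np.load("w2.npy",allow_pickle=True).item()
print(onz(im,[(312.9,279)],.1125),onz(im,[(312.7,285.2)],.1285))
go((.457,-.201,.14),182.4)
```

```text
[[0.60990099 0.10940561 0.1125    ]] [[0.60944301 0.10919529 0.1285    ]]
pos [0.5398 0.096  0.3003] yaw -166.86 d [ 0.1482 -0.2704  0.1602] az 10.74 tilt [0.   0.03 0.  ] t 2.15 F [ 0.93 -0.4  -0.33] j6 -1.69
```

carry_out([
  {"dx": 0.148, "dy": -0.27, "dz": 0.16, "ax": 0, "ay": 0, "az": 10.7, "grip": 0.05},
  {"dx": 0.148, "dy": -0.27, "dz": 0.16, "ax": 0, "ay": 0, "az": 10.7, "grip": 0.05},
  {"dx": 0.148, "dy": -0.27, "dz": 0.16, "ax": 0, "ay": 0, "az": 10.7, "grip": 0.05},
  {"dx": 0.148, "dy": -0.27, "dz": 0.16, "ax": 0, "ay": 0, "az": 10.7, "grip": 0.05},
  {"dx": 0.148, "dy": -0.27, "dz": 0.16, "ax": 0, "ay": 0, "az": 10.7, "grip": 0.05},
  {"dx": 0.148, "dy": -0.27, "dz": 0.16, "ax": 0, "ay": 0, "az": 10.7, "grip": 0.05},
  {"dx": 0.148, "dy": -0.27, "dz": 0.16, "ax": 0, "ay": 0, "az": 10.7, "grip": 0.05},
  {"dx": 0.148, "dy": -0.27, "dz": 0.16, "ax": 0, "ay": 0, "az": 10.7, "grip": 0.05},
  {"dx": 0.148, "dy": -0.27, "dz": 0.16, "ax": 0, "ay": 0, "az": 10.7, "grip": 0.05},
  {"dx": 0.148, "dy": -0.27, "dz": 0.16, "ax": 0, "ay": 0, "az": 10.7, "grip": 0.05},
])

```text
time: 3.15
tool_pos: [0.4578, -0.2005, 0.1411]
ee_rot: [0.001, -0.021, 1.0, -0.0]
force: [0.7, 0.8, 0.3]
gripper_width: 0.05
grip_force: 0.0
```

Run:
```python
from m import *
im=cam("wrist");cv2.imwrite("pics/w3.png",im["pixels"])
for c,st,m in blobs(im,(5,150,200),(18,255,255),300):
    ys,xs=np.nonzero(m);rr=cv2.minAreaRect((onz(im,np.c_[xs,ys],.03)[:,:2]*1000).astype(np.float32));print("top",c,st,rr)
go((.457,-.201,.022),182.4)
```

```text
top [ 34.58147579 143.07878555] [   0   88   79  102 2602] ((400.19647216796875, -399.7453918457031), (69.60405731201172, 19.21054458618164), 37.91679382324219)
top [314.42701163 263.2406836 ] [ 301  172   27  179 4213] ((486.60400390625, -200.9586181640625), (147.23008728027344, 19.306726455688477), 2.331925868988037)
pos [ 0.458  -0.2003  0.1413] yaw -177.54 d [ 0.0012 -0.0006  0.1193] az 0.06 tilt [-0.04  0.12 -0.  ] t 3.2 F [0.52 0.15 0.5 ] j6 -2.09
```

View pics/w3.png

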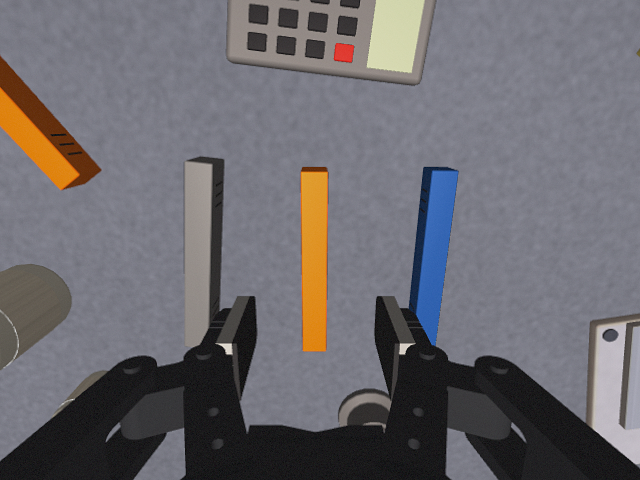

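The orange block sits between the fingers at (314,263), between grey and blue, and is the right one. Descend and grip.

carry_out([
  {"dx": 0.001, "dy": -0.0, "dz": 0.05, "ax": 0, "ay": 0, "az": 0, "grip": 0.05},
  {"dx": 0.001, "dy": -0.0, "dz": 0.09, "ax": 0, "ay": 0, "az": 0, "grip": 0.05},
  {"dx": 0.001, "dy": -0.0, "dz": 0.11, "ax": 0, "ay": 0, "az": 0, "grip": 0.05},
  {"dx": 0.001, "dy": -0.0, "dz": 0.1185, "ax": 0, "ay": 0, "az": 0, "grip": 0.05},
  {"dx": 0.001, "dy": -0.0, "dz": 0.1185, "ax": 0, "ay": 0, "az": 0, "grip": 0.05},
  {"dx": 0.001, "dy": -0.0, "dz": 0.1185, "ax": 0, "ay": 0, "az": 0, "grip": 0.01},
  {"dx": 0.001, "dy": -0.0, "dz": 0.1185, "ax": 0, "ay": 0, "az": 0, "grip": 0.01},
  {"dx": 0.001, "dy": -0.0, "dz": 0.1185, "ax": 0, "ay": 0, "az": 0, "grip": 0.01},
  {"dx": 0.001, "dy": -0.0, "dz": 0.1185, "ax": 0, "ay": 0, "az": 0, "grip": 0.01},
  {"dx": 0.001, "dy": -0.0, "dz": 0.1185, "ax": 0, "ay": 0, "az": 0, "grip": 0.01},
  {"dx": 0.001, "dy": -0.0, "dz": 0.1185, "ax": 0, "ay": 0, "az": 0, "grip": 0.01},
])

```text
time: 4.3
tool_pos: [0.4561, -0.2016, 0.0216]
ee_rot: [0.0, -0.02, 1.0, -0.0]
force: [0.6, -0.1, 0.1]
gripper_width: 0.0101
grip_force: 0.0
```

Run:
```python
from m import *
print(get_state()["gripper_width"],get_state()["grip_force"])
a=np.radians(12.6);ax=np.array([.6115,.1098])
u=np.array([np.cos(a),np.sin(a)])
for b,z in((.16,.09),(.089,.046),(.089,.0425)): print(ax-b*u);go((*(ax-b*u),z),180+12.7)
```

```text
0.010146732581533223 0.0
[0.45535332 0.07489708]
pos [ 0.4561 -0.2016  0.0216] yaw -177.67 d [-0.0105  0.2763 -0.0684] az -10.37 tilt [-0.01  0.01 -0.  ] t 4.3 F [ 0.57 -0.1   0.15] j6 -2.1
[0.52464341 0.09038525]
pos [ 0.4561 -0.2016  0.0216] yaw -177.67 d [-0.0804  0.289  -0.0244] az -10.37 tilt [-0.01  0.01 -0.  ] t 4.3 F [ 0.57 -0.1   0.15] j6 -2.1
[0.52464341 0.09038525]
pos [ 0.4561 -0.2016  0.0216] yaw -177.67 d [-0.0804  0.289  -0.0209] az -10.37 tilt [-0.01  0.01 -0.  ] t 4.3 F [ 0.57 -0.1   0.15] j6 -2.1
```

The fingers closed to 10 mm with no force, so the block wasn't gripped. Checking with a wrist picture.

Run:
```python
from m import *
im=cam("wrist");s=cam("side")
for n,i in(("w",im),("s",s)):
  for c,st,m in blobs(i,(5,150,60),(18,255,255),300):
    print(n,c.round(),st)
cv2.imwrite("pics/w4.png",np.hstack([im["pixels"][:,80:560],cv2.resize(s["pixels"][200:320,290:430],(560,480))])[:, :800] if 0 else cv2.resize(np.hstack([im["pixels"],cv2.resize(s["pixels"][180:330,280:480],(640,480))]),(800,300)))
```

```text
w [317. 325.] [ 292  199   47  233 6302]
s [84. 20.] [ 70   0  29  47 717]
s [163.  32.] [  97    0  127   86 5344]
s [190. 192.] [164 174  50  34 847]
s [352. 262.] [329 242  48  40 646]
s [391. 345.] [384 311  15  69 704]
s [296. 375.] [ 269  341   53   68 1134]
s [480. 404.] [ 446  366   69   77 1523]
```

View pics/w4.png

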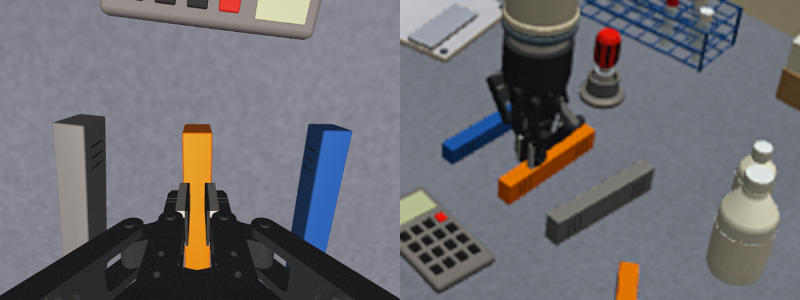

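carry_out([
  {"dx": 0, "dy": 0, "dz": 0, "ax": 0, "ay": 0, "az": 0, "grip": 0.0},
  {"dx": 0, "dy": 0, "dz": 0, "ax": 0, "ay": 0, "az": 0, "grip": 0.0},
  {"dx": 0, "dy": 0, "dz": 0, "ax": 0, "ay": 0, "az": 0, "grip": 0.0},
])

```text
time: 4.7
tool_pos: [0.456, -0.2016, 0.0214]
ee_rot: [-0.0, -0.02, 1.0, 0.0]
force: [0.1, 0.0, -0.1]
gripper_width: 0.0002
grip_force: 0.0
```

Run:
```python
from m import *
im=cam("wrist");s=cam("side")
for n,i in(("w",im),):
  for c,st,m in blobs(i,(5,150,60),(18,255,255),300):
    print(n,c.round(),st)
v=cv2.resize(im["pixels"][270:470,200:430],None,fx=2.3,fy=2.3,interpolation=cv2.INTER_CUBIC)
cv2.imwrite("pics/w5.png",v);print(get_state()["gripper_width"],get_state()["grip_force"])
```

```text
w [320. 246.] [ 291  199   48  106 2065]
w [315. 414.] [307 394  17  38 524]
0.00015390928306607514 0.0
```

View pics/w5.png

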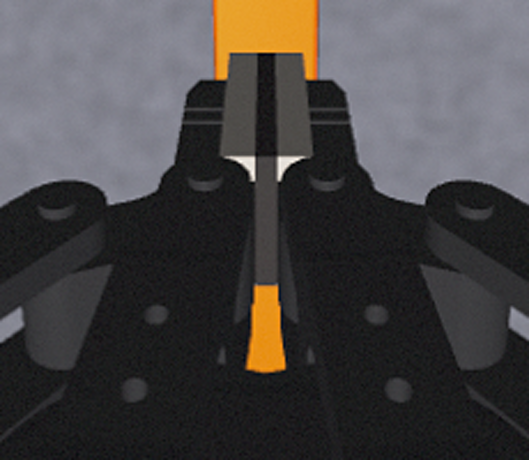

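Run:
```python
from m import *
im=cam("wrist");T=np.array(im["T_tool_cam"]);im["W"]=T
for z in(-.03,-.01,0,.019):
    for x in(-.011,0,.011): print(z,x,proj(im,[(x,0,z)]).round(1))
```

```text
-0.03 -0.011 [[317.2 359.3]]
-0.03 0 [[317.2 335. ]]
-0.03 0.011 [[317.2 309.5]]
-0.01 -0.011 [[317.  332.1]]
-0.01 0 [[317.  310.1]]
-0.01 0.011 [[317.  287.2]]
0 -0.011 [[316.9 320.8]]
0 0 [[316.9 299.8]]
0 0.011 [[316.9 278. ]]
0.019 -0.011 [[316.7 302.3]]
0.019 0 [[316.7 283. ]]
0.019 0.011 [[316.7 263. ]]
```

Run:
```python
from m import *
im=get_image("wrist");im["W"]=np.array(im["T_tool_cam"])
print(np.array(im["mtx"]).tolist(),im["k1"])
o,D=ray(im,[(256,297),(376,297),(238,344),(394,344)])
for i in(0,2):
  t=.05/np.linalg.norm(D[i]-D[i+1]); print(o+t*D[i],o+t*D[i+1])
go((.4575,-.2015,-.005))
```

```text
[[371.02632070958157, 0.0, 315.2526754572082], [0.0, 371.02632070958157, 240.31102110395355], [0.0, 0.0, 1.0]] 0.013879353216292033
[ 0.00940724 -0.0254265  -0.01606602] [ 0.00933968  0.02457346 -0.01607523]
[ 0.01099979 -0.02550313 -0.05288793] [ 0.01093256  0.02449682 -0.05289703]
pos [ 0.456  -0.2015  0.0215] yaw -177.67 d [-0.0015 -0.      0.0265] az 0 tilt [ 0. -0. -0.] t 4.9 F [-0.48 -0.51  0.61] j6 -2.1
```

The pictures show the pads end about 15 mm behind the reported TCP: gap scaling puts the pads at tool z −16 to −53 mm. The fingers therefore closed just above the block, and the real grasp point is about 34 mm short of the reported TCP. I'll use that offset, open, go lower and regrip.

carry_out([
  {"dx": -0.001, "dy": 0, "dz": 0, "ax": 0, "ay": 0, "az": 0, "grip": 0.05},
  {"dx": -0.001, "dy": 0, "dz": 0, "ax": 0, "ay": 0, "az": 0, "grip": 0.05},
  {"dx": -0.001, "dy": 0, "dz": 0, "ax": 0, "ay": 0, "az": 0, "grip": 0.05},
  {"dx": -0.001, "dy": 0, "dz": 0, "ax": 0, "ay": 0, "az": 0, "grip": 0.05},
  {"dx": -0.001, "dy": 0, "dz": 0.015, "ax": 0, "ay": 0, "az": 0, "grip": 0.05},
  {"dx": -0.001, "dy": 0, "dz": 0.027, "ax": 0, "ay": 0, "az": 0, "grip": 0.05},
  {"dx": -0.001, "dy": 0, "dz": 0.032, "ax": 0, "ay": 0, "az": 0, "grip": 0.05},
  {"dx": -0.001, "dy": 0, "dz": 0.032, "ax": 0, "ay": 0, "az": 0, "grip": 0.01},
  {"dx": -0.001, "dy": 0, "dz": 0.032, "ax": 0, "ay": 0, "az": 0, "grip": 0.01},
  {"dx": -0.001, "dy": 0, "dz": 0.032, "ax": 0, "ay": 0, "az": 0, "grip": 0.01},
  {"dx": -0.001, "dy": 0, "dz": 0.032, "ax": 0, "ay": 0, "az": 0, "grip": 0.01},
  {"dx": -0.001, "dy": 0, "dz": 0.032, "ax": 0, "ay": 0, "az": 0, "grip": 0.01},
])

```text
time: 6.1
tool_pos: [0.4571, -0.2015, -0.0105]
ee_rot: [0.0, -0.02, 1.0, -0.0]
force: [0.2, -0.3, -1.6]
gripper_width: 0.0193
grip_force: 60.2
```

Run:
```python
from m import *
a=np.radians(12.6);ax=np.array([.6112,.1099]);u=np.array([np.cos(a),np.sin(a)])
for b,z in((.1395,.05),(.1395,.0107),(.0895,.0107)): go((*(ax-b*u),z),192.6)
```

```text
pos [ 0.4571 -0.2015 -0.0105] yaw -177.67 d [-0.0294  0.28   -0.0605] az -10.27 tilt [-0.  0. -0.] t 6.1 F [ 0.16 -0.27 -1.56] j6 -2.09
pos [ 0.4571 -0.2015 -0.0105] yaw -177.67 d [-0.0294  0.28   -0.0212] az -10.27 tilt [-0.  0. -0.] t 6.1 F [ 0.16 -0.27 -1.56] j6 -2.09
pos [ 0.4571 -0.2015 -0.0105] yaw -177.67 d [-0.0786  0.2889 -0.0212] az -10.27 tilt [-0.  0. -0.] t 6.1 F [ 0.16 -0.27 -1.56] j6 -2.09
```

carry_out([
  {"dx": 0, "dy": 0, "dz": -0.03, "ax": 0, "ay": 0, "az": 0, "grip": 0.01},
  {"dx": 0, "dy": 0, "dz": -0.0605, "ax": 0, "ay": 0, "az": 0, "grip": 0.01},
  {"dx": -0.0294, "dy": 0.28, "dz": -0.0605, "ax": 0, "ay": 0, "az": -10.3, "grip": 0.01},
  {"dx": -0.0294, "dy": 0.28, "dz": -0.0605, "ax": 0, "ay": 0, "az": -10.3, "grip": 0.01},
  {"dx": -0.0294, "dy": 0.28, "dz": -0.0605, "ax": 0, "ay": 0, "az": -10.3, "grip": 0.01},
  {"dx": -0.0294, "dy": 0.28, "dz": -0.0605, "ax": 0, "ay": 0, "az": -10.3, "grip": 0.01},
  {"dx": -0.0294, "dy": 0.28, "dz": -0.0605, "ax": 0, "ay": 0, "az": -10.3, "grip": 0.01},
  {"dx": -0.0294, "dy": 0.28, "dz": -0.0605, "ax": 0, "ay": 0, "az": -10.3, "grip": 0.01},
  {"dx": -0.0294, "dy": 0.28, "dz": -0.0605, "ax": 0, "ay": 0, "az": -10.3, "grip": 0.01},
  {"dx": -0.0294, "dy": 0.28, "dz": -0.0605, "ax": 0, "ay": 0, "az": -10.3, "grip": 0.01},
  {"dx": -0.0294, "dy": 0.28, "dz": -0.04, "ax": 0, "ay": 0, "az": -10.3, "grip": 0.01},
  {"dx": -0.0294, "dy": 0.28, "dz": -0.025, "ax": 0, "ay": 0, "az": -10.3, "grip": 0.01},
  {"dx": -0.0294, "dy": 0.28, "dz": -0.0215, "ax": 0, "ay": 0, "az": -10.3, "grip": 0.01},
  {"dx": -0.0294, "dy": 0.28, "dz": -0.0215, "ax": 0, "ay": 0, "az": -10.3, "grip": 0.01},
  {"dx": -0.0294, "dy": 0.28, "dz": -0.0215, "ax": 0, "ay": 0, "az": -10.3, "grip": 0.01},
])

```text
time: 7.6
tool_pos: [0.4752, 0.0789, 0.0111]
ee_rot: [0.0, -0.11, 0.994, -0.0]
force: [0.6, -0.5, -4.1]
gripper_width: 0.0188
grip_force: 60.5
```

Run:
```python
from m import *
for k in range(4):
  im=cam("wrist" if k==0 else "side")
  if k==0:w=im
  print(get_state()["force"].round(2))
cv2.imwrite("pics/w6.png",w["pixels"]);np.save("w6.npy",w,allow_pickle=True)
hsv=cv2.cvtColor(w["pixels"],cv2.COLOR_BGR2HSV)
for r in(150,180,200,220,240): # edges of orange / anvil along rows
    m=np.nonzero(cv2.inRange(hsv[r:r+1],(5,150,150),(18,255,255))[0])[0]; print(r,m.min() if len(m) else None,m.max() if len(m) else None,len(m))
a=np.radians(12.6);ax=np.array([.6112,.1099]);u=np.array([np.cos(a),np.sin(a)])
go((*(ax-.0895*u),.0107),192.6)
```

```text
[ 0.27  0.43 -2.91]
[-0.18  0.35 -3.01]
[ 0.04  0.09 -3.08]
[-0.01 -0.18 -2.93]
150 None None 0
180 None None 0
200 None None 0
220 None None 0
240 286 344 59
pos [0.4752 0.0793 0.0112] yaw -167.38 d [-0.0499  0.0002  0.0005] az 0.02 tilt [-0.    0.02 -0.  ] t 7.8 F [-0.01 -0.18 -2.93] j6 -1.7
```

View pics/w6.png

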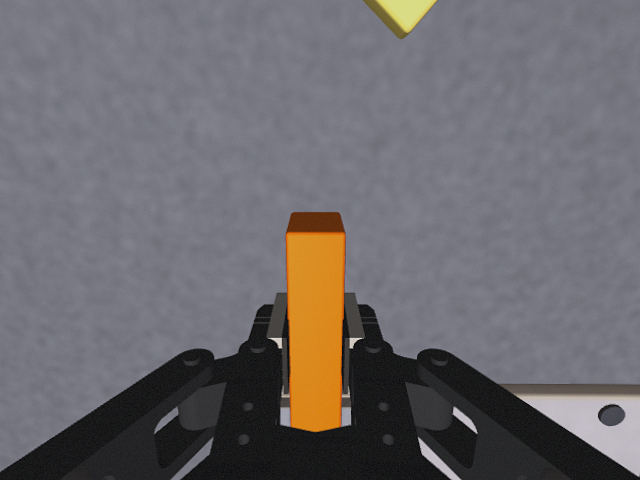

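Ten pictures viewed, so I continue numerically. The block is held straight, with its near end at row 233, and the load is about 3 N. Now slide it in under the foot and set it down.

carry_out([
  {"dx": 0, "dy": 0, "dz": 0.001, "ax": 0, "ay": 0, "az": 0, "grip": 0.01},
  {"dx": -0.02, "dy": 0, "dz": 0.001, "ax": 0, "ay": 0, "az": 0, "grip": 0.01},
  {"dx": -0.035, "dy": 0, "dz": 0.001, "ax": 0, "ay": 0, "az": 0, "grip": 0.01},
  {"dx": -0.045, "dy": 0, "dz": 0.001, "ax": 0, "ay": 0, "az": 0, "grip": 0.01},
  {"dx": -0.05, "dy": 0, "dz": 0.001, "ax": 0, "ay": 0, "az": 0, "grip": 0.01},
  {"dx": -0.05, "dy": 0, "dz": 0.001, "ax": 0, "ay": 0, "az": 0, "grip": 0.01},
  {"dx": -0.05, "dy": 0, "dz": 0.0018, "ax": 0, "ay": 0, "az": 0, "grip": 0.01},
  {"dx": -0.05, "dy": 0, "dz": 0.0018, "ax": 0, "ay": 0, "az": 0, "grip": 0.01},
])

```text
time: 8.6
tool_pos: [0.5237, 0.0904, 0.0096]
ee_rot: [0.0, -0.11, 0.994, 0.0]
force: [-0.3, 0.2, -1.6]
gripper_width: 0.0191
grip_force: 60.7
```

Run:
```python
from m import *
w=np.load("w6.npy",allow_pickle=True).item()
e=onz(w,[(287,233),(345,233)],.0517);print("near end then",e.round(4),"tool",w["W"][:2,3])
for k in range(4):
  cam("side");print(get_state()["force"].round(2))
s=cam("side");a=cam("scene")
for n,i in(("s",s),("a",a)):
  for c,st,m in blobs(i,(5,150,60),(18,255,255),150):
    if 270<c[0]<480 and 180<c[1]<345: print(n,c.round(),st)
go((.5,.1,.0112),192.6)
```

```text
near end then [[0.4338 0.0598 0.0517]
 [0.4297 0.0782 0.0517]] tool [0.39838974 0.06129699]
[-0.54  0.11 -0.01]
[-0.66 -1.12 -0.83]
[-1.06 -0.17 -0.94]
[-0.37 -0.4   0.99]
s [282. 200.] [276 190  13  19 180]
a [276. 206.] [254 197  44  19 439]
a [404. 305.] [400 291  10  31 167]
pos [0.5237 0.0904 0.0095] yaw -167.37 d [ 0.021   0.0146 -0.0017] az 0.03 tilt [0.   0.01 0.  ] t 8.9 F [-1.59 -0.48  1.99] j6 -1.68
```

carry_out([
  {"dx": 0, "dy": 0, "dz": 0, "ax": 0, "ay": 0, "az": 0, "grip": 0.045},
  {"dx": 0, "dy": 0, "dz": 0, "ax": 0, "ay": 0, "az": 0, "grip": 0.045},
  {"dx": 0, "dy": 0, "dz": 0, "ax": 0, "ay": 0, "az": 0, "grip": 0.045},
  {"dx": 0.0, "dy": 0, "dz": -0.01, "ax": 0, "ay": 0, "az": 0, "grip": 0.045},
  {"dx": 0.02, "dy": 0, "dz": -0.05, "ax": 0, "ay": 0, "az": 0, "grip": 0.06},
  {"dx": 0.03, "dy": 0, "dz": -0.09, "ax": 0, "ay": 0, "az": 0, "grip": 0.06},
  {"dx": 0.03, "dy": 0, "dz": -0.12, "ax": 0, "ay": 0, "az": 0, "grip": 0.06},
  {"dx": 0.03, "dy": 0, "dz": -0.12, "ax": 0, "ay": 0, "az": 0, "grip": 0.06},
])

```text
time: 9.7
tool_pos: [0.497, 0.0841, 0.1362]
ee_rot: [0.005, -0.11, 0.994, -0.0]
force: [0.8, 0.4, 1.2]
gripper_width: 0.06
grip_force: 0.0
```

Run:
```python
from m import *
w2=np.load("w2.npy",allow_pickle=True).item()
print("driver top w2",onz(w2,[(68,255)],.1),"rack",onz(w2,[(68,322)],.06))
s=cam("side");a=cam("scene")
for n,i in(("s",s),("a",a)):
  for c,st,m in blobs(i,(5,150,60),(18,255,255),150):
    if 270<c[0]<480 and 180<c[1]<345:
      ys,xs=np.nonzero(m);r=cv2.minAreaRect((onz(i,np.c_[xs,ys],.04)[:,:2]*1000).astype(np.float32));print(n,c.round(),st,r)
go((.62,-.135,.13),192.6)
```

```text
driver top w2 [[ 0.64533597 -0.13751601  0.1       ]] rack [[ 0.75259125 -0.15886     0.06      ]]
s [294. 192.] [276 177  38  32 492] ((551.5833740234375, 92.692138671875), (178.1539764404297, 44.992462158203125), 13.767693519592285)
a [276. 206.] [254 197  44  19 440] ((214.640869140625, -338.95489501953125), (154.8092041015625, 51.24102783203125), 84.3965835571289)
a [403. 303.] [398 291  12  31 223] ((523.4974975585938, 90.40109252929688), (97.85359954833984, 23.540996551513672), 12.603791236877441)
pos [0.4952 0.0839 0.1308] yaw -167.37 d [-0.0739 -0.2409  0.0011] az 0.03 tilt [-0.02  0.16 -0.  ] t 9.8 F [0.34 0.21 0.07] j6 -1.69
```

carry_out([
  {"dx": -0.074, "dy": -0.241, "dz": -0.01, "ax": 0, "ay": 0, "az": 0, "grip": 0.06},
  {"dx": -0.074, "dy": -0.241, "dz": -0.01, "ax": 0, "ay": 0, "az": 0, "grip": 0.06},
  {"dx": -0.074, "dy": -0.241, "dz": -0.01, "ax": 0, "ay": 0, "az": 0, "grip": 0.06},
  {"dx": -0.074, "dy": -0.241, "dz": -0.01, "ax": 0, "ay": 0, "az": 0, "grip": 0.06},
  {"dx": -0.074, "dy": -0.241, "dz": -0.01, "ax": 0, "ay": 0, "az": 0, "grip": 0.06},
  {"dx": -0.074, "dy": -0.241, "dz": -0.01, "ax": 0, "ay": 0, "az": 0, "grip": 0.06},
  {"dx": -0.074, "dy": -0.241, "dz": -0.01, "ax": 0, "ay": 0, "az": 0, "grip": 0.06},
  {"dx": -0.074, "dy": -0.241, "dz": -0.01, "ax": 0, "ay": 0, "az": 0, "grip": 0.06},
])

```text
time: 10.6
tool_pos: [0.6188, -0.1342, 0.1381]
ee_rot: [-0.001, -0.11, 0.994, 0.001]
force: [-1.1, 0.0, 0.2]
gripper_width: 0.06
grip_force: 0.0
```

Run:
```python
from m import *
w=cam("wrist");np.save("w7.npy",w,allow_pickle=True)
hsv=cv2.cvtColor(w["pixels"],cv2.COLOR_BGR2HSV)
for c,st,m in blobs(w,(0,150,60),(6,255,255),60): print("red",c.round(1),st)
# bright cap disc
for c,st,m in blobs(w,(0,150,190),(6,255,255),60):
    ys,xs=np.nonzero(m);print("bright",c.round(1),st,cv2.minEnclosingCircle(np.c_[xs,ys].astype(np.float32)))
for v in range(110,256,20): print(v,int(((hsv[:,:,0]<7)&(hsv[:,:,1]>150)&(hsv[:,:,2]>=v)).sum()),end=" ")
go((.645,-.139,.048),192.6)
```

```text
red [293.4 302.7] [ 267  265   52   68 2342]
bright [292.2 313.8] [ 272  296   41   37 1193] ((292.11248779296875, 314.0), 20.50651741027832)
110 1890 130 1857 150 1804 170 1374 190 1193 210 1145 230 0 250 0 pos [ 0.6189 -0.1338  0.1387] yaw -167.29 d [-0.0244 -0.0109  0.0907] az 0.11 tilt [ 0.05 -0.05 -0.  ] t 10.65 F [-0.4  -0.61 -0.04] j6 -2.06
```

Run:
```python
from m import *
w=np.load("w7.npy",allow_pickle=True).item()
p=onz(w,[(292.5,314.3)],.1)[0];print(p)
hsv=cv2.cvtColor(w["pixels"],cv2.COLOR_BGR2HSV)
# stand rim check: grey values around
g=w["pixels"][:,:,1];print(g[200:300:6,250:345:6])
go((p[0],p[1],.046),192.6)
```

```text
[ 0.64951065 -0.14144898  0.1       ]
[[124 127 126 124 120 127 129 126 122 130 125 121 122 128 129 123]
 [128 125 122 121 131 123 125 122 124 128 120 129 130 129 126 124]
 [125 123 124 123 123 123 130 129 123 126 124 130 122 123 123 120]
 [125 122 123 123 121 123 119 125 126 127 126 122 128 123 123 119]
 [125 124 127 128 121 123 124  54  49  44 117 127 123 122 122 125]
 [130 121 121 123 128  99 124 124 126 124 123 100 123 128 122 124]
 [126 125 126 122 121 120 125  94  52  93 124 120 119 123 124 119]
 [124 122 127  95 123 107  46  47  46  49  47  77 119 120 122 123]
 [127 123 129 123 118  45 121 141 134 144  63  48 100 116 104 124]
 [128 120 126 121  44 139  66  72  89  70  69 139  47 119 103 125]
 [126 122 125 121 143 140  64  80 105  65  69 134  95 116 103 121]
 [123 123 123 122 124 142  45  18  18  19 118 140 137 114 114 127]
 [117 126 125 119 101  21  18   8  23  19  18 108 141 118 120 121]
 [127 125 126 126  92  15  23  23  12  20  17  15 133 103 123 123]
 [126 129 120 129  19  14  26  26  43  25  24  27 118 122 127 128]
 [123 129 123 126  26  26  31  27  28  28  28  15 126 117 125 127]
 [125 125 128  88  31  28  37  39  29  25  30  45 123 121 126 121]]
pos [ 0.6189 -0.1338  0.1387] yaw -167.29 d [-0.0282 -0.0143  0.0927] az 0.11 tilt [ 0.05 -0.05 -0.  ] t 10.65 F [-0.4  -0.61 -0.04] j6 -2.06
```

carry_out([
  {"dx": -0.0282, "dy": -0.0143, "dz": 0.0, "ax": 0, "ay": 0, "az": 0, "grip": 0.06},
  {"dx": -0.0282, "dy": -0.0143, "dz": 0.01, "ax": 0, "ay": 0, "az": 0, "grip": 0.06},
  {"dx": -0.0282, "dy": -0.0143, "dz": 0.05, "ax": 0, "ay": 0, "az": 0, "grip": 0.06},
  {"dx": -0.0282, "dy": -0.0143, "dz": 0.08, "ax": 0, "ay": 0, "az": 0, "grip": 0.06},
  {"dx": -0.0282, "dy": -0.0143, "dz": 0.0947, "ax": 0, "ay": 0, "az": 0, "grip": 0.06},
  {"dx": -0.0282, "dy": -0.0143, "dz": 0.0947, "ax": 0, "ay": 0, "az": 0, "grip": 0.06},
  {"dx": -0.0282, "dy": -0.0143, "dz": 0.0947, "ax": 0, "ay": 0, "az": 0, "grip": 0.02},
  {"dx": -0.0282, "dy": -0.0143, "dz": 0.0947, "ax": 0, "ay": 0, "az": 0, "grip": 0.02},
  {"dx": -0.0282, "dy": -0.0143, "dz": 0.0947, "ax": 0, "ay": 0, "az": 0, "grip": 0.02},
  {"dx": -0.0282, "dy": -0.0143, "dz": 0.0947, "ax": 0, "ay": 0, "az": 0, "grip": 0.02},
  {"dx": -0.0282, "dy": -0.0143, "dz": 0.0947, "ax": 0, "ay": 0, "az": 0, "grip": 0.02},
])

```text
time: 11.75
tool_pos: [0.6515, -0.1431, 0.0476]
ee_rot: [0.002, -0.11, 0.994, -0.001]
force: [0.1, 1.2, 6.4]
gripper_width: 0.0305
grip_force: 59.4
```

carry_out([
  {"dx": 0, "dy": 0, "dz": -0.02, "ax": 0, "ay": 0, "az": 0, "grip": 0.02},
  {"dx": 0, "dy": 0, "dz": -0.06, "ax": 0, "ay": 0, "az": 0, "grip": 0.02},
  {"dx": 0, "dy": 0, "dz": -0.1, "ax": 0, "ay": 0, "az": 0, "grip": 0.02},
  {"dx": 0, "dy": 0, "dz": -0.14, "ax": 0, "ay": 0, "az": 0, "grip": 0.02},
  {"dx": 0, "dy": 0, "dz": -0.16, "ax": 0, "ay": 0, "az": 0, "grip": 0.02},
  {"dx": 0, "dy": 0, "dz": -0.16, "ax": 0, "ay": 0, "az": 0, "grip": 0.02},
  {"dx": 0, "dy": 0, "dz": -0.16, "ax": 0, "ay": 0, "az": 0, "grip": 0.02},
])

```text
time: 12.45
tool_pos: [0.6501, -0.1431, 0.204]
ee_rot: [0.0, -0.11, 0.994, -0.0]
force: [0.1, -0.7, -2.2]
gripper_width: 0.0306
grip_force: 59.3
```

Run:
```python
from m import *
w=cam("wrist");np.save("w8.npy",w,allow_pickle=True)
T=w.copy();T["W"]=np.array(w["T_tool_cam"])
for c,st,m in blobs(w,(0,150,60),(6,255,255),60): print("red",c.round(1),st)
for c,st,m in blobs(w,(0,150,190),(6,255,255),60): print("bright",c.round(1),st, [onz(T,[(st[0]+st[2]/2,st[1]+st[3]/2)],z).round(4).tolist() for z in(-.055,-.05)])
s=cam("side");a=cam("scene")
R1=[b for b in blobs(s,(0,190,70),(3,255,255)) if b[0][0]<500];R2=[b for b in blobs(a,(0,190,70),(3,255,255))]
for b in R1: print("s",b[0],b[1])
for b in R2: print("a",b[0],b[1])
print(get_state()["gripper_width"]);go((.611,.11,.19),240)
```

```text
red [314.7 346.5] [ 271  276   89  128 7273]
bright [313.4 368.3] [ 278  336   73   68 3672] [[[0.0028, -0.0008, -0.055]], [[-0.0009, -0.0008, -0.05]]]
s [390.25974026 148.27272727] [385 139  12  22 154]
a [292.5257732  256.49484536] [286 247  14  25 194]
0.030615853552370897
pos [ 0.6493 -0.1428  0.2014] yaw -167.37 d [-0.0179  0.255   0.0118] az -47.37 tilt [ 0.12 -0.23 -0.  ] t 12.6 F [ 0.77 -0.19 -1.56] j6 -2.06
```

Run:
```python
from m import *
go((.6695,.111,.205),240)
```

```text
pos [ 0.6493 -0.1428  0.2014] yaw -167.37 d [-0.0752  0.2432 -0.0034] az -47.37 tilt [ 0.12 -0.23 -0.  ] t 12.6 F [ 0.77 -0.19 -1.56] j6 -2.06
```

carry_out([
  {"dx": -0.0752, "dy": 0.2432, "dz": -0.004, "ax": 0, "ay": 0, "az": -47.4, "grip": 0.02},
  {"dx": -0.0752, "dy": 0.2432, "dz": -0.004, "ax": 0, "ay": 0, "az": -47.4, "grip": 0.02},
  {"dx": -0.0752, "dy": 0.2432, "dz": -0.004, "ax": 0, "ay": 0, "az": -47.4, "grip": 0.02},
  {"dx": -0.0752, "dy": 0.2432, "dz": -0.004, "ax": 0, "ay": 0, "az": -47.4, "grip": 0.02},
  {"dx": -0.0752, "dy": 0.2432, "dz": -0.004, "ax": 0, "ay": 0, "az": -47.4, "grip": 0.02},
  {"dx": -0.0752, "dy": 0.2432, "dz": -0.004, "ax": 0, "ay": 0, "az": -47.4, "grip": 0.02},
  {"dx": -0.0752, "dy": 0.2432, "dz": -0.004, "ax": 0, "ay": 0, "az": -47.4, "grip": 0.02},
  {"dx": -0.0752, "dy": 0.2432, "dz": -0.004, "ax": 0, "ay": 0, "az": -47.4, "grip": 0.02},
  {"dx": -0.0752, "dy": 0.2432, "dz": -0.004, "ax": 0, "ay": 0, "az": -47.4, "grip": 0.02},
  {"dx": -0.0752, "dy": 0.2432, "dz": -0.004, "ax": 0, "ay": 0, "az": -47.4, "grip": 0.02},
])

```text
time: 13.6
tool_pos: [0.6703, 0.1093, 0.2083]
ee_rot: [-0.0, -0.499, 0.867, 0.0]
force: [0.1, 0.5, -1.0]
gripper_width: 0.0304
grip_force: 59.5
```

Run:
```python
from m import *
w=cam("wrist");np.save("w9.npy",w,allow_pickle=True);cv2.imwrite("pics/w9.png",w["pixels"])
pr=proj(w,[(.6112,.1099,.1285),(.6112,.1099,.1125)]);print("pred",pr)
for c,st,m in blobs(w,(12,60,60),(30,255,255),60):
    print("brass",c.round(1),st,onz(w,c,.123))
g=w["pixels"];x,y=pr[0].astype(int)
print(g[y-24:y+28:3,max(0,x-30):x+33:3,0])
go((.6112,.1099,.17),240)
```

```text
pred [[393.68048345 202.6265162 ]
 [388.98124772 197.84676897]]
brass [449.1 114.1] [ 374   56  141  117 4167] [[0.55663817 0.07904775 0.123     ]]
brass [391.  197.9] [377 183  30  31 673] [[0.61085902 0.1077861  0.123     ]]
[[135 144 142 142 131 176 170 175 174 170 177 171 167 170 142 203 199 201
  202 200 201]
 [143 143 143 111 174 171 172 173 179 176 174 178 172 170 171 159 203 202
  202 203 203]
 [144 144 132 176 169 169 170 158  32  34 131 170 178 171 170 172 204 201
  199 199 202]
 [144 144 126 171 170 170 155  34  49  65  70  55  39 170 171 170 116 198
  198 200 200]
 [142 139 173 168 170  84  32  60  56  54  53  51  50  72 178 169 159 132
  200 201 201]
 [145 132 171 171 164  32  65  59  55  70  79  78  57  49 181 174 167 140
  152 203 203]
 [143 127 173 170 172  40  62  61  74  78  76  78  77  63 124 178 171 145
  134 195 204]
 [144 137 175 170 173  36  59  60  78  78  76  75  78  75  94 172 165 143
  145 131 202]
 [144 136 170 171 173  35  57  60  78  76  76  74  76  76  84 175 143 143
  143 142 127]
 [146 144 168 166 175 110  66  55  78  78  77  75  78  53 144 177 143 14
[... 165 characters left out ...]
45 144 142 141
  145 145 143]
 [202 205 204 187 154 173 171 171 170 173 174 174 171 142 144 144 145 147
  145 144 145]
 [200 203 203 200 195 132 153 170 172 170 168 142 142 143 143 146 144 145
  144 146 143]
 [199 201 201 202 199 193 136 145 144 143 146 143 145 144 146 145 147 147
  144 145 145]
 [198 202 201 199 196 200 191 138 146 143 142 145 145 142 145 146 147 144
  144 145 146]
 [200 198 200 200 199 199 201 162 140 141 145 146 143 143 147 144 146 143
  141 145 144]
 [200 203 201 200 201 199 200 203 139 141 143 145 146 144 145 146 143 144
  146 144 143]]
pos [0.6704 0.1095 0.2084] yaw -120.11 d [0.0293 0.0514 0.0385] az -0.11 tilt [ 0.   -0.01 -0.  ] t 13.65 F [-0.49  0.14 -1.25] j6 -2.5
```

Run:
```python
from m import *
w=np.load("w9.npy",allow_pickle=True).item();g=w["pixels"].astype(int)
sub=np.s_[170:235,355:430];b=g[sub][:,:,0];r=g[sub][:,:,2];hs=cv2.cvtColor(w["pixels"],cv2.COLOR_BGR2HSV)[sub]
m=((b>68)&(b<84)&(r-b>60)).astype(np.uint8);m=cv2.morphologyEx(m,cv2.MORPH_OPEN,np.ones((5,5),np.uint8))
ys,xs=np.nonzero(m);print("disc",xs.min()+355,xs.max()+355,ys.min()+170,ys.max()+170,len(xs));c=(xs.mean()+355,ys.mean()+170)
print(c,onz(w,[c],.1285))
f=((abs(b-172)<8)&(hs[:,:,1]<60)).astype(np.uint8);f=cv2.morphologyEx(f,cv2.MORPH_OPEN,np.ones((3,3),np.uint8))
k=cv2.findContours(f,cv2.RETR_EXTERNAL,cv2.CHAIN_APPROX_NONE)[0];k=max(k,key=len);e=cv2.fitEllipse(cv2.convexHull(k));c=(e[0][0]+355,e[0][1]+170);print("flange",c,e,onz(w,[c],.1125))
# brass hex outline vertices
br=((r-b>40)).astype(np.uint8);k=max(cv2.findContours(br,cv2.RETR_EXTERNAL,cv2.CHAIN_APPROX_NONE)[0],key=len)
print("hexlike",(cv2.approxPolyDP(k,2.5,True)[:,0]+[355,170]).tolist())
# expected base vertices given yaw
```

```text
disc 386 402 193 209 239
(np.float64(393.8242677824268), np.float64(200.9121338912134)) [[0.61061655 0.1089384  0.1285    ]]
flange (389.1989517211914, 195.9383544921875) ((34.198951721191406, 25.9383544921875), (42.086666107177734, 45.30390930175781), 48.87587356567383) [[0.61047323 0.10878896 0.1125    ]]
hexlike [[387, 183], [377, 192], [381, 209], [395, 213], [406, 202], [404, 190]]
```

Run:
```python
from m import *
go((.6101,.1098,.164),240)
```

```text
pos [0.6704 0.1095 0.2084] yaw -120.11 d [0.03   0.0523 0.0445] az -0.11 tilt [ 0.   -0.01 -0.  ] t 13.65 F [-0.49  0.14 -1.25] j6 -2.5
```

carry_out([
  {"dx": 0.03, "dy": 0.0523, "dz": 0, "ax": 0, "ay": 0, "az": 0, "grip": 0.02},
  {"dx": 0.03, "dy": 0.0523, "dz": 0, "ax": 0, "ay": 0, "az": 0, "grip": 0.02},
  {"dx": 0.03, "dy": 0.0523, "dz": 0.02, "ax": 0, "ay": 0, "az": 0, "grip": 0.02},
  {"dx": 0.03, "dy": 0.0523, "dz": 0.035, "ax": 0, "ay": 0, "az": 0, "grip": 0.02},
  {"dx": 0.03, "dy": 0.0523, "dz": 0.042, "ax": 0, "ay": 0, "az": 0, "grip": 0.02},
  {"dx": 0.03, "dy": 0.0523, "dz": 0.0445, "ax": 0, "ay": 0, "az": 0, "grip": 0.02},
  {"dx": 0.03, "dy": 0.0523, "dz": 0.0465, "ax": 0, "ay": 0, "az": 0, "grip": 0.02},
  {"dx": 0.03, "dy": 0.0523, "dz": 0.0475, "ax": 0, "ay": 0, "az": 0, "grip": 0.02},
])

```text
time: 14.45
tool_pos: [0.6111, 0.1103, 0.162]
ee_rot: [0.001, -0.5, 0.866, -0.001]
force: [2.3, -2.8, 3.7]
gripper_width: 0.0302
grip_force: 60.0
```

carry_out([
  {"dx": 0, "dy": 0, "dz": 0.001, "ax": 0, "ay": 0, "az": 4, "grip": 0.02},
  {"dx": 0, "dy": 0, "dz": 0.0015, "ax": 0, "ay": 0, "az": 8, "grip": 0.02},
  {"dx": 0, "dy": 0, "dz": 0.002, "ax": 0, "ay": 0, "az": 12, "grip": 0.02},
  {"dx": 0, "dy": 0, "dz": 0.002, "ax": 0, "ay": 0, "az": 16, "grip": 0.02},
])

```text
time: 14.85
tool_pos: [0.6118, 0.1101, 0.1606]
ee_rot: [0.002, -0.373, 0.928, -0.001]
force: [4.4, -2.4, 2.7]
gripper_width: 0.0307
grip_force: 59.7
```

Run:
```python
from m import *
go((.6101,.1098,.15),240)
```

```text
pos [0.6118 0.1101 0.1606] yaw -136.19 d [0.0014 0.001  0.0106] az -16.19 tilt [-0.25  0.17 -0.  ] t 14.85 F [ 4.38 -2.44  2.66] j6 -2.21
```

carry_out([
  {"dx": -0.0006, "dy": -0.0015, "dz": 0.001, "ax": 0, "ay": 0, "az": 4, "grip": 0.02},
  {"dx": -0.0006, "dy": -0.0015, "dz": 0.002, "ax": 0, "ay": 0, "az": 8, "grip": 0.02},
  {"dx": -0.0006, "dy": -0.0015, "dz": 0.002, "ax": 0, "ay": 0, "az": 12, "grip": 0.02},
  {"dx": -0.0006, "dy": -0.0015, "dz": 0.002, "ax": 0, "ay": 0, "az": 16, "grip": 0.02},
])

```text
time: 15.25
tool_pos: [0.6128, 0.1095, 0.1598]
ee_rot: [0.002, -0.24, 0.971, -0.001]
force: [1.0, -3.3, 8.5]
gripper_width: 0.0304
grip_force: 60.5
```

Run:
```python
from m import *
go((.6112,.1098,.15),240)
```

```text
pos [0.6128 0.1095 0.1598] yaw -152.18 d [0.0014 0.001  0.0098] az -32.18 tilt [-0.18  0.23 -0.  ] t 15.25 F [ 0.96 -3.26  8.47] j6 -1.93
```

carry_out([
  {"dx": 0.0003, "dy": -0.0006, "dz": 0.0, "ax": 0, "ay": 0, "az": 4, "grip": 0.02},
  {"dx": 0.0003, "dy": -0.0006, "dz": 0.001, "ax": 0, "ay": 0, "az": 8, "grip": 0.02},
  {"dx": 0.0003, "dy": -0.0006, "dz": 0.002, "ax": 0, "ay": 0, "az": 12, "grip": 0.02},
  {"dx": 0.0003, "dy": -0.0006, "dz": 0.002, "ax": 0, "ay": 0, "az": 16, "grip": 0.02},
])

```text
time: 15.65
tool_pos: [0.6117, 0.1084, 0.1549]
ee_rot: [-0.0, -0.103, 0.995, -0.001]
force: [1.3, -4.5, -0.0]
gripper_width: 0.0307
grip_force: 59.6
```

Run:
```python
from m import *
go((.6112,.1098,.15),240);print(get_state()["torque"])
```

```text
pos [0.6117 0.1084 0.1549] yaw -168.2 d [0.0002 0.0015 0.0049] az -48.2 tilt [-0.11 -0.03  0.  ] t 15.65 F [ 1.26 -4.45 -0.02] j6 -1.66
[-0.84211635 -0.18270987  0.0728465 ]
```

The driver dropped 5 mm and the axial torque is 0.07, so it's on the hex. Seating it fully.

carry_out([
  {"dx": 0.0002, "dy": -0.001, "dz": 0.002, "ax": 0, "ay": 0, "az": -2, "grip": 0.02},
  {"dx": 0.0002, "dy": -0.001, "dz": 0.004, "ax": 0, "ay": 0, "az": -2, "grip": 0.02},
  {"dx": 0.0002, "dy": -0.001, "dz": 0.005, "ax": 0, "ay": 0, "az": -2, "grip": 0.02},
])

```text
time: 15.95
tool_pos: [0.6116, 0.1083, 0.1496]
ee_rot: [-0.0, -0.122, 0.993, -0.0]
force: [0.5, -1.8, 0.5]
gripper_width: 0.0305
grip_force: 59.9
```

Run:
```python
from m import *
go((.6112,.1098,.15),240);print(get_state()["torque"])
```

```text
pos [0.6116 0.1083 0.1496] yaw -166.02 d [ 0.      0.0016 -0.0004] az -46.02 tilt [-0.03 -0.02  0.  ] t 15.95 F [ 0.46 -1.83  0.45] j6 -1.69
[-0.44874879 -0.25513529 -0.01177174]
```

carry_out([
  {"dx": 0, "dy": -0.0005, "dz": 0.0007, "ax": 0, "ay": 0, "az": 0, "grip": 0.02},
  {"dx": 0, "dy": -0.0005, "dz": 0.0014, "ax": 0, "ay": 0, "az": 0, "grip": 0.02},
  {"dx": 0, "dy": -0.0005, "dz": 0.002, "ax": 0, "ay": 0, "az": 0, "grip": 0.02},
])

```text
time: 16.25
tool_pos: [0.6119, 0.1083, 0.1493]
ee_rot: [0.001, -0.122, 0.993, 0.0]
force: [-1.0, -1.0, 7.2]
gripper_width: 0.0307
grip_force: 60.5
```

Seated: 7 N axial at z 0.149. The gap is at least about 1.9 mm, so a first turn of about 140° (including play) is safe.

carry_out([
  {"dx": 0, "dy": 0, "dz": -0.0005, "ax": 0, "ay": 0, "az": 8, "grip": 0.02},
  {"dx": 0, "dy": 0, "dz": -0.0003, "ax": 0, "ay": 0, "az": 16, "grip": 0.02},
  {"dx": 0, "dy": 0, "dz": -0.0001, "ax": 0, "ay": 0, "az": 24, "grip": 0.02},
  {"dx": 0, "dy": 0, "dz": 0.0001, "ax": 0, "ay": 0, "az": 32, "grip": 0.02},
  {"dx": 0, "dy": 0, "dz": 0.0003, "ax": 0, "ay": 0, "az": 40, "grip": 0.02},
  {"dx": 0, "dy": 0, "dz": 0.0005, "ax": 0, "ay": 0, "az": 48, "grip": 0.02},
  {"dx": 0, "dy": 0, "dz": 0.0006, "ax": 0, "ay": 0, "az": 56, "grip": 0.02},
  {"dx": 0, "dy": 0, "dz": 0.0008, "ax": 0, "ay": 0, "az": 64, "grip": 0.02},
  {"dx": 0, "dy": 0, "dz": 0.001, "ax": 0, "ay": 0, "az": 72, "grip": 0.02},
  {"dx": 0, "dy": 0, "dz": 0.0012, "ax": 0, "ay": 0, "az": 80, "grip": 0.02},
  {"dx": 0, "dy": 0, "dz": 0.0014, "ax": 0, "ay": 0, "az": 88, "grip": 0.02},
  {"dx": 0, "dy": 0, "dz": 0.0015, "ax": 0, "ay": 0, "az": 96, "grip": 0.02},
  {"dx": 0, "dy": 0, "dz": 0.0017, "ax": 0, "ay": 0, "az": 104, "grip": 0.02},
  {"dx": 0, "dy": 0, "dz": 0.0019, "ax": 0, "ay": 0, "az": 112, "grip": 0.02},
  {"dx": 0, "dy": 0, "dz": 0.0021, "ax": 0, "ay": 0, "az": 120, "grip": 0.02},
  {"dx": 0, "dy": 0, "dz": 0.0023, "ax": 0, "ay": 0, "az": 128, "grip": 0.02},
  {"dx": 0, "dy": 0, "dz": 0.0024, "ax": 0, "ay": 0, "az": 136, "grip": 0.02},
  {"dx": 0, "dy": 0, "dz": 0.0024, "ax": 0, "ay": 0, "az": 140, "grip": 0.02},
])

```text
time: 18.05
tool_pos: [0.6108, 0.1104, 0.1463]
ee_rot: [-0.002, 0.892, 0.453, 0.0]
force: [-2.8, 5.0, 3.9]
gripper_width: 0.0304
grip_force: 59.9
```

Run:
```python
from m import *
go((.6112,.1083,.15),240);print(get_state()["torque"])
```

```text
pos [0.6108 0.1104 0.1463] yaw 53.87 d [-0.0014  0.0016 -0.0037] az 173.87 tilt [-0.18 -0.13  0.  ] t 18.05 F [-2.85  4.98  3.9 ] j6 0.75
[0.96187412 0.68640331 0.08814926]
```

carry_out([
  {"dx": 0, "dy": 0, "dz": -0.0005, "ax": 0, "ay": 0, "az": 0, "grip": 0.06},
  {"dx": 0, "dy": 0, "dz": -0.0005, "ax": 0, "ay": 0, "az": 0, "grip": 0.06},
  {"dx": 0, "dy": 0, "dz": -0.0005, "ax": 0, "ay": 0, "az": 0, "grip": 0.06},
  {"dx": 0, "dy": 0, "dz": -0.02, "ax": 0, "ay": 0, "az": 0, "grip": 0.06},
  {"dx": 0, "dy": 0, "dz": -0.06, "ax": 0, "ay": 0, "az": 0, "grip": 0.06},
  {"dx": 0, "dy": 0, "dz": -0.07, "ax": 0, "ay": 0, "az": 0, "grip": 0.06},
])

```text
time: 18.65
tool_pos: [0.6128, 0.108, 0.2204]
ee_rot: [0.001, 0.891, 0.454, 0.003]
force: [1.3, -0.1, 1.0]
gripper_width: 0.0597
grip_force: 0.0
```

Run:
```python
from m import *
go((.4988,.0848,.08),192.6);go((.4988,.0848,.0097),192.6)
s=cam("side");a=cam("scene")
ra=[b for b in blobs(a,(0,150,70),(5,255,255),30) if abs(b[0][0]-414)<25];rb=[b for b in blobs(s,(0,150,70),(5,255,255),30) if abs(b[0][0]-308)<25]
for x in ra+rb: print(x[0],x[1])
try: print("driver",tri(a,ra[0][0],s,rb[0][0]))
except Exception as e: print(e)
```

```text
pos [0.6128 0.108  0.2204] yaw 54.06 d [-0.0863 -0.0793  0.1397] az -138.54 tilt [ 0.27 -0.24 -0.  ] t 18.65 F [ 1.34 -0.11  1.03] j6 0.75
pos [0.6128 0.108  0.2204] yaw 54.06 d [-0.0866 -0.0797  0.21  ] az -138.54 tilt [ 0.27 -0.24 -0.  ] t 18.65 F [ 1.34 -0.11  1.03] j6 0.75
[419.46781116 290.5193133 ] [413 281  15  24 233]
[307.92647059 137.17647059] [302 129  12  20 136]
driver (array([0.61292926, 0.10997562, 0.17963119]), np.float64(0.0008907079445890295))
```

carry_out([
  {"dx": -0.0864, "dy": -0.0795, "dz": 0, "ax": 0, "ay": 0, "az": -138.5, "grip": 0.05},
  {"dx": -0.0864, "dy": -0.0795, "dz": 0, "ax": 0, "ay": 0, "az": -138.5, "grip": 0.05},
  {"dx": -0.0864, "dy": -0.0795, "dz": 0, "ax": 0, "ay": 0, "az": -138.5, "grip": 0.05},
  {"dx": -0.0864, "dy": -0.0795, "dz": 0.05, "ax": 0, "ay": 0, "az": -138.5, "grip": 0.05},
  {"dx": -0.0864, "dy": -0.0795, "dz": 0.1, "ax": 0, "ay": 0, "az": -138.5, "grip": 0.05},
  {"dx": -0.0864, "dy": -0.0795, "dz": 0.14, "ax": 0, "ay": 0, "az": -138.5, "grip": 0.05},
  {"dx": -0.0864, "dy": -0.0795, "dz": 0.14, "ax": 0, "ay": 0, "az": -138.5, "grip": 0.05},
  {"dx": -0.0864, "dy": -0.0795, "dz": 0.14, "ax": 0, "ay": 0, "az": -138.5, "grip": 0.05},
  {"dx": -0.0864, "dy": -0.0795, "dz": 0.14, "ax": 0, "ay": 0, "az": -138.5, "grip": 0.05},
  {"dx": -0.0864, "dy": -0.0795, "dz": 0.14, "ax": 0, "ay": 0, "az": -138.5, "grip": 0.05},
  {"dx": -0.0864, "dy": -0.0795, "dz": 0.14, "ax": 0, "ay": 0, "az": -138.5, "grip": 0.05},
  {"dx": -0.0864, "dy": -0.0795, "dz": 0.14, "ax": 0, "ay": 0, "az": -138.5, "grip": 0.05},
  {"dx": -0.0864, "dy": -0.0795, "dz": 0.14, "ax": 0, "ay": 0, "az": -138.5, "grip": 0.05},
  {"dx": -0.0864, "dy": -0.0795, "dz": 0.14, "ax": 0, "ay": 0, "az": -138.5, "grip": 0.05},
  {"dx": -0.0864, "dy": -0.0795, "dz": 0.14, "ax": 0, "ay": 0, "az": -138.5, "grip": 0.05},
  {"dx": -0.0864, "dy": -0.0795, "dz": 0.14, "ax": 0, "ay": 0, "az": -138.5, "grip": 0.05},
  {"dx": -0.0864, "dy": -0.0795, "dz": 0.14, "ax": 0, "ay": 0, "az": -138.5, "grip": 0.05},
  {"dx": -0.0864, "dy": -0.0795, "dz": 0.14, "ax": 0, "ay": 0, "az": -138.5, "grip": 0.05},
])

```text
time: 20.55
tool_pos: [0.4958, 0.0848, 0.0742]
ee_rot: [-0.001, -0.108, 0.994, -0.0]
force: [0.4, 0.2, 0.0]
gripper_width: 0.0504
grip_force: 0.0
```

Run:
```python
from m import *
go((.4988,.0848,.0097),192.6)
w=cam("wrist");hsv=cv2.cvtColor(w["pixels"],cv2.COLOR_BGR2HSV);m=cv2.inRange(hsv,(5,150,120),(18,255,255))
for c,st,mm in blobs(w,(5,150,120),(18,255,255),300): print(c.round(),st)
for r in range(240,430,30):
    x=np.nonzero(m[r])[0]
    if len(x): print(r,x.min(),x.max(),onz(w,[((x.min()+x.max())/2,r)],.05).round(4))
```

```text
pos [0.4958 0.0848 0.0742] yaw -167.64 d [-0.0031 -0.0006  0.0645] az -0.24 tilt [ 0.01 -0.12 -0.  ] t 20.55 F [0.39 0.25 0.05] j6 -1.68
[315. 337.] [ 295  249   38  183 6298]
270 296 332 [[0.491  0.0825 0.05  ]]
300 296 332 [[0.5079 0.0862 0.05  ]]
330 297 332 [[0.5257 0.0903 0.05  ]]
360 298 331 [[0.5446 0.0944 0.05  ]]
390 299 331 [[0.5644 0.099  0.05  ]]
420 300 331 [[0.5854 0.1039 0.05  ]]
```

carry_out([
  {"dx": -0.002, "dy": -0.001, "dz": 0.04, "ax": 0, "ay": 0, "az": -0.2, "grip": 0.05},
  {"dx": -0.002, "dy": -0.001, "dz": 0.058, "ax": 0, "ay": 0, "az": -0.2, "grip": 0.05},
  {"dx": -0.002, "dy": -0.001, "dz": 0.0645, "ax": 0, "ay": 0, "az": -0.2, "grip": 0.05},
  {"dx": -0.002, "dy": -0.001, "dz": 0.0645, "ax": 0, "ay": 0, "az": -0.2, "grip": 0.01},
  {"dx": -0.002, "dy": -0.001, "dz": 0.0645, "ax": 0, "ay": 0, "az": -0.2, "grip": 0.01},
  {"dx": -0.002, "dy": -0.001, "dz": 0.0645, "ax": 0, "ay": 0, "az": -0.2, "grip": 0.01},
  {"dx": -0.002, "dy": -0.001, "dz": 0.0645, "ax": 0, "ay": 0, "az": -0.2, "grip": 0.01},
])

```text
time: 21.3
tool_pos: [0.4995, 0.0845, 0.0125]
ee_rot: [0.001, -0.111, 0.994, 0.0]
force: [0.0, 1.2, 1.9]
gripper_width: 0.0191
grip_force: 60.9
```

carry_out([
  {"dx": 0.001, "dy": 0, "dz": 0, "ax": 0, "ay": 0, "az": 0, "grip": 0.01},
  {"dx": 0.002, "dy": 0, "dz": 0, "ax": 0, "ay": 0, "az": 0, "grip": 0.01},
  {"dx": 0.003, "dy": 0, "dz": 0, "ax": 0, "ay": 0, "az": 0, "grip": 0.01},
  {"dx": 0.004, "dy": 0, "dz": 0, "ax": 0, "ay": 0, "az": 0, "grip": 0.01},
])

```text
time: 21.7
tool_pos: [0.4964, 0.0836, 0.0124]
ee_rot: [0.002, -0.111, 0.994, 0.0]
force: [5.9, 0.2, 3.4]
gripper_width: 0.0186
grip_force: 61.0
```

carry_out([
  {"dx": -0.001, "dy": 0, "dz": 0, "ax": 0, "ay": 0, "az": 0, "grip": 0.01},
  {"dx": -0.002, "dy": 0, "dz": 0, "ax": 0, "ay": 0, "az": 0, "grip": 0.01},
  {"dx": -0.003, "dy": 0, "dz": 0, "ax": 0, "ay": 0, "az": 0, "grip": 0.01},
  {"dx": -0.004, "dy": 0, "dz": 0, "ax": 0, "ay": 0, "az": 0, "grip": 0.01},
])

```text
time: 22.1
tool_pos: [0.4969, 0.0837, 0.0125]
ee_rot: [-0.002, -0.111, 0.994, -0.0]
force: [-11.8, -2.5, 14.4]
gripper_width: 0.0189
grip_force: 62.8
```

Run:
```python
from m import *
u=np.array([.976,.218,0])
for k in range(5): print(np.round(get_state()["force"]@u,2),end=" ");cam("side")
go((.4978,.0848,.0097),192.6)
```

```text
-12.05 -10.23 -10.72 -9.54 -9.86 pos [0.497  0.0838 0.0125] yaw -167.28 d [-0.001   0.0008  0.0028] az 0.12 tilt [-0.02 -0.22  0.  ] t 22.35 F [-9.81 -2.33 13.75] j6 -1.69
```

The arm is soft (about 4 N/mm), and pushing in also pressed the block down (Fz 14 N), which adds false drag. I'll raise the command a little so Fz is near zero, then measure again.

carry_out([
  {"dx": 0, "dy": 0, "dz": -0.001, "ax": 0, "ay": 0, "az": 0, "grip": 0.01},
  {"dx": 0, "dy": 0, "dz": -0.002, "ax": 0, "ay": 0, "az": 0, "grip": 0.01},
  {"dx": 0, "dy": 0, "dz": -0.0025, "ax": 0, "ay": 0, "az": 0, "grip": 0.01},
  {"dx": 0, "dy": 0, "dz": -0.0025, "ax": 0, "ay": 0, "az": 0, "grip": 0.01},
])

```text
time: 22.75
tool_pos: [0.4979, 0.0842, 0.0128]
ee_rot: [-0.001, -0.111, 0.994, -0.0]
force: [-3.6, -0.8, -1.1]
gripper_width: 0.0187
grip_force: 60.7
```

Run:
```python
from m import *
u=np.array([.976,.218,0])
for k in range(3): print(np.round([get_state()["force"]@u,get_state()["force"][2]],2),end=" ");cam("side")
go((.4978,.0848,.0097),192.6);print(get_state()["torque"])
```

```text
[-3.67 -1.11] [-2.43 -1.75] [-1.37 -1.56] pos [0.4982 0.0843 0.0129] yaw -167.27 d [0.0003 0.0006 0.0032] az 0.13 tilt [ 0.01 -0.08 -0.  ] t 22.9 F [-2.51 -0.9  -0.95] j6 -1.69
[-0.1106522   0.21050362 -0.00449816]
```

carry_out([
  {"dx": 0.001, "dy": 0, "dz": 0, "ax": 0, "ay": 0, "az": 0, "grip": 0.01},
  {"dx": 0.002, "dy": 0, "dz": 0, "ax": 0, "ay": 0, "az": 0, "grip": 0.01},
  {"dx": 0.003, "dy": 0, "dz": 0, "ax": 0, "ay": 0, "az": 0, "grip": 0.01},
  {"dx": 0.004, "dy": 0, "dz": 0, "ax": 0, "ay": 0, "az": 0, "grip": 0.01},
  {"dx": 0.005, "dy": 0, "dz": 0, "ax": 0, "ay": 0, "az": 0, "grip": 0.01},
])

```text
time: 23.4
tool_pos: [0.4936, 0.0832, 0.0134]
ee_rot: [-0.0, -0.111, 0.994, 0.0]
force: [0.1, 0.9, -3.4]
gripper_width: 0.0189
grip_force: 60.2
```

carry_out([
  {"dx": 0.001, "dy": 0, "dz": 0, "ax": 0, "ay": 0, "az": 0, "grip": 0.01},
  {"dx": 0.002, "dy": 0, "dz": 0, "ax": 0, "ay": 0, "az": 0, "grip": 0.01},
])

```text
time: 23.6
tool_pos: [0.4917, 0.0828, 0.0135]
ee_rot: [-0.0, -0.111, 0.994, -0.0]
force: [-0.2, 0.2, -3.4]
gripper_width: 0.0186
grip_force: 60.2
```

carry_out([
  {"dx": -0.001, "dy": 0, "dz": 0, "ax": 0, "ay": 0, "az": 0, "grip": 0.01},
  {"dx": -0.002, "dy": 0, "dz": 0, "ax": 0, "ay": 0, "az": 0, "grip": 0.01},
  {"dx": -0.003, "dy": 0, "dz": 0, "ax": 0, "ay": 0, "az": 0, "grip": 0.01},
  {"dx": -0.004, "dy": 0, "dz": 0, "ax": 0, "ay": 0, "az": 0, "grip": 0.01},
  {"dx": -0.005, "dy": 0, "dz": 0, "ax": 0, "ay": 0, "az": 0, "grip": 0.01},
])

```text
time: 24.1
tool_pos: [0.4967, 0.0839, 0.0135]
ee_rot: [-0.0, -0.111, 0.994, -0.0]
force: [-0.0, -0.4, -2.7]
gripper_width: 0.019
grip_force: 60.2
```

carry_out([
  {"dx": -0.001, "dy": 0, "dz": 0, "ax": 0, "ay": 0, "az": 0, "grip": 0.01},
  {"dx": -0.002, "dy": 0, "dz": 0, "ax": 0, "ay": 0, "az": 0, "grip": 0.01},
])

```text
time: 24.3
tool_pos: [0.4987, 0.0843, 0.0135]
ee_rot: [-0.0, -0.111, 0.994, 0.0]
force: [-0.2, -0.1, -4.2]
gripper_width: 0.0189
grip_force: 60.2
```

Fz −3.4 N means I'm now carrying the block's whole weight about 0.3 mm up with no drag, so the foot isn't touching yet. Lower, release, and go back to the driver for another step of about 1.3 mm.

carry_out([
  {"dx": 0, "dy": 0, "dz": 0.0006, "ax": 0, "ay": 0, "az": 0, "grip": 0.01},
  {"dx": 0, "dy": 0, "dz": 0.0006, "ax": 0, "ay": 0, "az": 0, "grip": 0.045},
  {"dx": 0, "dy": 0, "dz": 0.0006, "ax": 0, "ay": 0, "az": 0, "grip": 0.05},
  {"dx": 0, "dy": 0, "dz": 0.0006, "ax": 0, "ay": 0, "az": 0, "grip": 0.06},
  {"dx": 0, "dy": 0, "dz": -0.04, "ax": 0, "ay": 0, "az": 0, "grip": 0.06},
  {"dx": 0, "dy": 0, "dz": -0.09, "ax": 0, "ay": 0, "az": 0, "grip": 0.06},
  {"dx": 0, "dy": 0, "dz": -0.14, "ax": 0, "ay": 0, "az": 0, "grip": 0.06},
  {"dx": 0, "dy": 0, "dz": -0.195, "ax": 0, "ay": 0, "az": 0, "grip": 0.06},
  {"dx": 0, "dy": 0, "dz": -0.205, "ax": 0, "ay": 0, "az": 0, "grip": 0.06},
  {"dx": -0.05, "dy": 0, "dz": -0.205, "ax": 0, "ay": 0, "az": 0, "grip": 0.06},
  {"dx": -0.1, "dy": 0, "dz": -0.205, "ax": 0, "ay": 0, "az": 0, "grip": 0.06},
  {"dx": -0.115, "dy": 0, "dz": -0.205, "ax": 0, "ay": 0, "az": 0, "grip": 0.06},
  {"dx": -0.115, "dy": 0, "dz": -0.205, "ax": 0, "ay": 0, "az": 0, "grip": 0.06},
  {"dx": -0.115, "dy": 0, "dz": -0.205, "ax": 0, "ay": 0, "az": 0, "grip": 0.06},
])

```text
time: 25.7
tool_pos: [0.6105, 0.1096, 0.218]
ee_rot: [-0.001, -0.111, 0.994, -0.0]
force: [0.3, -0.7, 0.7]
gripper_width: 0.0601
grip_force: 0.0
```

Run:
```python
from m import *
go((.6113,.1094,.146),192.6)
```

```text
pos [0.6105 0.1096 0.218 ] yaw -167.26 d [-0.0008 -0.0004  0.072 ] az 0.14 tilt [ 0.   -0.07 -0.  ] t 25.7 F [ 0.28 -0.72  0.73] j6 -1.67
```

Grip and turn 64°, following the driver down about 1.4 mm.

carry_out([
  {"dx": -0.0008, "dy": -0.0004, "dz": 0.04, "ax": 0, "ay": 0, "az": 0, "grip": 0.06},
  {"dx": -0.0008, "dy": -0.0004, "dz": 0.065, "ax": 0, "ay": 0, "az": 0, "grip": 0.06},
  {"dx": -0.0008, "dy": -0.0004, "dz": 0.072, "ax": 0, "ay": 0, "az": 0, "grip": 0.06},
  {"dx": -0.0008, "dy": -0.0004, "dz": 0.072, "ax": 0, "ay": 0, "az": 0, "grip": 0.06},
  {"dx": -0.0008, "dy": -0.0004, "dz": 0.072, "ax": 0, "ay": 0, "az": 0, "grip": 0.02},
  {"dx": -0.0008, "dy": -0.0004, "dz": 0.072, "ax": 0, "ay": 0, "az": 0, "grip": 0.02},
  {"dx": -0.0008, "dy": -0.0004, "dz": 0.072, "ax": 0, "ay": 0, "az": 0, "grip": 0.02},
  {"dx": -0.0008, "dy": -0.0004, "dz": 0.072, "ax": 0, "ay": 0, "az": 0, "grip": 0.02},
  {"dx": -0.0008, "dy": -0.0004, "dz": 0.0722, "ax": 0, "ay": 0, "az": 8, "grip": 0.02},
  {"dx": -0.0008, "dy": -0.0004, "dz": 0.0724, "ax": 0, "ay": 0, "az": 16, "grip": 0.02},
  {"dx": -0.0008, "dy": -0.0004, "dz": 0.0726, "ax": 0, "ay": 0, "az": 24, "grip": 0.02},
  {"dx": -0.0008, "dy": -0.0004, "dz": 0.0728, "ax": 0, "ay": 0, "az": 32, "grip": 0.02},
  {"dx": -0.0008, "dy": -0.0004, "dz": 0.073, "ax": 0, "ay": 0, "az": 40, "grip": 0.02},
  {"dx": -0.0008, "dy": -0.0004, "dz": 0.0731, "ax": 0, "ay": 0, "az": 48, "grip": 0.02},
  {"dx": -0.0008, "dy": -0.0004, "dz": 0.0733, "ax": 0, "ay": 0, "az": 56, "grip": 0.02},
  {"dx": -0.0008, "dy": -0.0004, "dz": 0.0734, "ax": 0, "ay": 0, "az": 64, "grip": 0.02},
  {"dx": -0.0008, "dy": -0.0004, "dz": 0.0734, "ax": 0, "ay": 0, "az": 64, "grip": 0.02},
])

```text
time: 27.4
tool_pos: [0.6122, 0.1091, 0.1481]
ee_rot: [0.001, 0.435, 0.901, 0.0]
force: [-2.2, -1.1, 7.9]
gripper_width: 0.03
grip_force: 59.5
```

Run:
```python
from m import *
go((.6113,.1094,.146),192.6);print(get_state()["torque"])
```

```text
pos [0.6122 0.1091 0.1481] yaw 128.48 d [ 0.0008 -0.0005  0.0021] az -64.12 tilt [0.11 0.13 0.  ] t 27.4 F [-2.23 -1.08  7.92] j6 -0.55
[-0.33943501  0.69037444 -0.04213319]
```

carry_out([
  {"dx": 0, "dy": 0, "dz": -0.0015, "ax": 0, "ay": 0, "az": 0, "grip": 0.06},
  {"dx": 0, "dy": 0, "dz": -0.0015, "ax": 0, "ay": 0, "az": 0, "grip": 0.06},
  {"dx": 0, "dy": 0, "dz": -0.0015, "ax": 0, "ay": 0, "az": 0, "grip": 0.06},
  {"dx": 0, "dy": 0, "dz": -0.02, "ax": 0, "ay": 0, "az": 0, "grip": 0.06},
  {"dx": 0, "dy": 0, "dz": -0.065, "ax": 0, "ay": 0, "az": 0, "grip": 0.06},
  {"dx": 0, "dy": 0, "dz": -0.07, "ax": 0, "ay": 0, "az": -8, "grip": 0.06},
  {"dx": 0, "dy": 0, "dz": -0.07, "ax": 0, "ay": 0, "az": -16, "grip": 0.06},
])

```text
time: 28.1
tool_pos: [0.6127, 0.1096, 0.2181]
ee_rot: [0.002, 0.3, 0.954, 0.001]
force: [0.7, 0.7, -0.7]
gripper_width: 0.0601
grip_force: 0.0
```

Run:
```python
from m import *
go((.4986,.0843,.05),192.6)
s=cam("side");a=cam("scene")
ra=[b for b in blobs(a,(0,150,70),(5,255,255),30) if abs(b[0][0]-414)<25];rb=[b for b in blobs(s,(0,150,70),(5,255,255),30) if abs(b[0][0]-308)<25]
print("driver",tri(a,ra[0][0],s,rb[0][0]))
```

```text
pos [0.6127 0.1096 0.2181] yaw 145.06 d [ 0.0796 -0.0866  0.1675] az -47.54 tilt [0.18 0.2  0.  ] t 28.1 F [ 0.67  0.73 -0.68] j6 -0.84
driver (array([0.61241937, 0.11011314, 0.17771667]), np.float64(0.0004721334996540247))
```

The driver has come down with the screw. Now test the block again.

carry_out([
  {"dx": 0.0796, "dy": -0.0866, "dz": 0, "ax": 0, "ay": 0, "az": -47.5, "grip": 0.05},
  {"dx": 0.0796, "dy": -0.0866, "dz": 0, "ax": 0, "ay": 0, "az": -47.5, "grip": 0.05},
  {"dx": 0.0796, "dy": -0.0866, "dz": 0.02, "ax": 0, "ay": 0, "az": -47.5, "grip": 0.05},
  {"dx": 0.0796, "dy": -0.0866, "dz": 0.07, "ax": 0, "ay": 0, "az": -47.5, "grip": 0.05},
  {"dx": 0.0796, "dy": -0.0866, "dz": 0.12, "ax": 0, "ay": 0, "az": -47.5, "grip": 0.05},
  {"dx": 0.0796, "dy": -0.0866, "dz": 0.16, "ax": 0, "ay": 0, "az": -47.5, "grip": 0.05},
  {"dx": 0.0796, "dy": -0.0866, "dz": 0.165, "ax": 0, "ay": 0, "az": -47.5, "grip": 0.05},
  {"dx": 0.0796, "dy": -0.0866, "dz": 0.165, "ax": 0, "ay": 0, "az": -47.5, "grip": 0.05},
  {"dx": 0.0796, "dy": -0.0866, "dz": 0.165, "ax": 0, "ay": 0, "az": -47.5, "grip": 0.05},
])

```text
time: 29.1
tool_pos: [0.4983, 0.0849, 0.0529]
ee_rot: [0.002, -0.105, 0.994, 0.0]
force: [0.3, 0.9, 1.5]
gripper_width: 0.05
grip_force: 0.0
```

Run:
```python
from m import *
go((.4986,.0843,.0128),192.6)
```

```text
pos [0.4983 0.0849 0.0529] yaw -167.93 d [-0.0001 -0.0006  0.0401] az -0.53 tilt [-0.02  0.21 -0.  ] t 29.1 F [0.29 0.91 1.55] j6 -1.68
```

carry_out([
  {"dx": 0, "dy": -0.0006, "dz": 0.025, "ax": 0, "ay": 0.2, "az": -0.5, "grip": 0.05},
  {"dx": 0, "dy": -0.0006, "dz": 0.037, "ax": 0, "ay": 0.2, "az": -0.5, "grip": 0.05},
  {"dx": 0, "dy": -0.0006, "dz": 0.0401, "ax": 0, "ay": 0.2, "az": -0.5, "grip": 0.05},
  {"dx": 0, "dy": -0.0006, "dz": 0.0401, "ax": 0, "ay": 0.2, "az": -0.5, "grip": 0.05},
  {"dx": 0, "dy": -0.0006, "dz": 0.0401, "ax": 0, "ay": 0.2, "az": -0.5, "grip": 0.01},
  {"dx": 0, "dy": -0.0006, "dz": 0.0401, "ax": 0, "ay": 0.2, "az": -0.5, "grip": 0.01},
  {"dx": 0, "dy": -0.0006, "dz": 0.0401, "ax": 0, "ay": 0.2, "az": -0.5, "grip": 0.01},
  {"dx": 0, "dy": -0.0006, "dz": 0.0401, "ax": 0, "ay": 0.2, "az": -0.5, "grip": 0.01},
])

```text
time: 29.9
tool_pos: [0.4976, 0.0842, 0.0114]
ee_rot: [-0.001, -0.111, 0.994, -0.0]
force: [-1.2, -0.0, 5.6]
gripper_width: 0.0191
grip_force: 59.7
```

carry_out([
  {"dx": 0.001, "dy": 0, "dz": 0, "ax": 0, "ay": 0, "az": 0, "grip": 0.01},
  {"dx": 0.002, "dy": 0, "dz": 0, "ax": 0, "ay": 0, "az": 0, "grip": 0.01},
  {"dx": 0.003, "dy": 0, "dz": 0, "ax": 0, "ay": 0, "az": 0, "grip": 0.01},
])

```text
time: 30.2
tool_pos: [0.4966, 0.084, 0.0114]
ee_rot: [0.002, -0.111, 0.994, 0.0]
force: [8.6, 1.4, -0.0]
gripper_width: 0.0188
grip_force: 59.1
```

carry_out([
  {"dx": 0.001, "dy": 0, "dz": 0, "ax": 0, "ay": 0, "az": 0, "grip": 0.01},
  {"dx": 0.002, "dy": 0, "dz": 0, "ax": 0, "ay": 0, "az": 0, "grip": 0.01},
])

```text
time: 30.4
tool_pos: [0.4947, 0.0836, 0.0114]
ee_rot: [0.002, -0.111, 0.994, 0.0]
force: [9.9, 2.3, 1.1]
gripper_width: 0.0187
grip_force: 59.1
```

carry_out([
  {"dx": -0.001, "dy": 0, "dz": -0.0005, "ax": 0, "ay": 0, "az": 0, "grip": 0.01},
  {"dx": -0.002, "dy": 0, "dz": -0.0012, "ax": 0, "ay": 0, "az": 0, "grip": 0.01},
  {"dx": -0.003, "dy": 0, "dz": -0.0018, "ax": 0, "ay": 0, "az": 0, "grip": 0.01},
  {"dx": -0.004, "dy": 0, "dz": -0.0018, "ax": 0, "ay": 0, "az": 0, "grip": 0.01},
  {"dx": -0.005, "dy": 0, "dz": -0.0018, "ax": 0, "ay": 0, "az": 0, "grip": 0.01},
])

```text
time: 30.9
tool_pos: [0.4944, 0.0835, 0.0114]
ee_rot: [-0.005, -0.111, 0.994, -0.001]
force: [-12.1, -3.0, 7.0]
gripper_width: 0.0191
grip_force: 60.0
```

carry_out([
  {"dx": -0.001, "dy": 0, "dz": 0, "ax": 0, "ay": 0, "az": 0, "grip": 0.01},
  {"dx": -0.002, "dy": 0, "dz": 0, "ax": 0, "ay": 0, "az": 0, "grip": 0.01},
])

```text
time: 31.1
tool_pos: [0.4955, 0.0838, 0.0114]
ee_rot: [-0.006, -0.111, 0.994, -0.001]
force: [-15.1, -4.1, 9.3]
gripper_width: 0.0186
grip_force: 60.2
```

Run:
```python
from m import *
u=np.array([.976,.218,0])
for k in range(3): print(np.round([get_state()["force"]@u,get_state()["force"][2]],2),end=" ");cam("side")
go((.4986,.0843,.0128),192.6)
```

```text
[-15.67   9.27] [-13.29   7.33] [-12.31   7.13] pos [0.4959 0.0839 0.0114] yaw -167.28 d [-0.0027 -0.0002 -0.0014] az 0.12 tilt [ 0.01 -0.63 -0.  ] t 31.25 F [-11.91  -3.23   7.71] j6 -1.69
```

Drag is about 9–10 N with Fz near zero (pull), so the foot is pressing about 6–7 N. That works but is on the firm side, so I'll back off slightly with the driver.

carry_out([
  {"dx": 0.0035, "dy": 0, "dz": 0, "ax": 0, "ay": 0, "az": 0, "grip": 0.01},
  {"dx": 0.0035, "dy": 0, "dz": 0, "ax": 0, "ay": 0, "az": 0, "grip": 0.045},
  {"dx": 0.0035, "dy": 0, "dz": 0, "ax": 0, "ay": 0, "az": 0, "grip": 0.05},
  {"dx": 0.0035, "dy": 0, "dz": 0, "ax": 0, "ay": 0, "az": 0, "grip": 0.06},
  {"dx": 0.0035, "dy": 0, "dz": -0.04, "ax": 0, "ay": 0, "az": 0, "grip": 0.06},
  {"dx": 0.0035, "dy": 0, "dz": -0.09, "ax": 0, "ay": 0, "az": 0, "grip": 0.06},
  {"dx": 0.0035, "dy": 0, "dz": -0.14, "ax": 0, "ay": 0, "az": 0, "grip": 0.06},
  {"dx": 0.0035, "dy": 0, "dz": -0.195, "ax": 0, "ay": 0, "az": 0, "grip": 0.06},
  {"dx": 0.0035, "dy": 0, "dz": -0.203, "ax": 0, "ay": 0, "az": 0, "grip": 0.06},
  {"dx": -0.045, "dy": 0, "dz": -0.203, "ax": 0, "ay": 0, "az": 0, "grip": 0.06},
  {"dx": -0.095, "dy": 0, "dz": -0.203, "ax": 0, "ay": 0, "az": 0, "grip": 0.06},
  {"dx": -0.114, "dy": 0, "dz": -0.203, "ax": 0, "ay": 0, "az": 0, "grip": 0.06},
  {"dx": -0.114, "dy": 0, "dz": -0.203, "ax": 0, "ay": 0, "az": 0, "grip": 0.06},
  {"dx": -0.114, "dy": 0, "dz": -0.203, "ax": 0, "ay": 0, "az": 0, "grip": 0.06},
])

```text
time: 32.65
tool_pos: [0.6103, 0.1098, 0.2134]
ee_rot: [-0.003, -0.111, 0.994, -0.0]
force: [-0.4, 0.0, -0.3]
gripper_width: 0.0601
grip_force: 0.0
```

Run:
```python
from m import *
go((.612,.1092,.146),192.6)
```

```text
pos [0.6103 0.1098 0.2134] yaw -167.26 d [-0.0019 -0.001   0.0674] az 0.14 tilt [ 0.01 -0.34 -0.  ] t 32.65 F [-0.35  0.02 -0.35] j6 -1.67
```

carry_out([
  {"dx": -0.0019, "dy": -0.001, "dz": 0.035, "ax": 0, "ay": -0.3, "az": 0, "grip": 0.06},
  {"dx": -0.0019, "dy": -0.001, "dz": 0.06, "ax": 0, "ay": -0.3, "az": 0, "grip": 0.06},
  {"dx": -0.0019, "dy": -0.001, "dz": 0.066, "ax": 0, "ay": -0.3, "az": 0, "grip": 0.06},
  {"dx": -0.0019, "dy": -0.001, "dz": 0.066, "ax": 0, "ay": -0.3, "az": 0, "grip": 0.06},
  {"dx": -0.0019, "dy": -0.001, "dz": 0.066, "ax": 0, "ay": -0.3, "az": 0, "grip": 0.02},
  {"dx": -0.0019, "dy": -0.001, "dz": 0.066, "ax": 0, "ay": -0.3, "az": 0, "grip": 0.02},
  {"dx": -0.0019, "dy": -0.001, "dz": 0.066, "ax": 0, "ay": -0.3, "az": 0, "grip": 0.02},
  {"dx": -0.0019, "dy": -0.001, "dz": 0.066, "ax": 0, "ay": -0.3, "az": 0, "grip": 0.02},
  {"dx": -0.0019, "dy": -0.001, "dz": 0.066, "ax": 0, "ay": -0.3, "az": -8, "grip": 0.02},
  {"dx": -0.0019, "dy": -0.001, "dz": 0.066, "ax": 0, "ay": -0.3, "az": -16, "grip": 0.02},
  {"dx": -0.0019, "dy": -0.001, "dz": 0.0658, "ax": 0, "ay": -0.3, "az": -24, "grip": 0.02},
  {"dx": -0.0019, "dy": -0.001, "dz": 0.0656, "ax": 0, "ay": -0.3, "az": -30, "grip": 0.02},
  {"dx": -0.0019, "dy": -0.001, "dz": 0.0656, "ax": 0, "ay": -0.3, "az": -30, "grip": 0.02},
])

```text
time: 33.95
tool_pos: [0.6132, 0.1101, 0.1515]
ee_rot: [0.003, -0.366, 0.931, 0.001]
force: [0.1, 2.2, 6.1]
gripper_width: 0.0301
grip_force: 59.4
```

carry_out([
  {"dx": 0, "dy": 0, "dz": -0.001, "ax": 0, "ay": 0, "az": 0, "grip": 0.06},
  {"dx": 0, "dy": 0, "dz": -0.001, "ax": 0, "ay": 0, "az": 0, "grip": 0.06},
  {"dx": 0, "dy": 0, "dz": -0.001, "ax": 0, "ay": 0, "az": 0, "grip": 0.06},
  {"dx": 0, "dy": 0, "dz": -0.02, "ax": 0, "ay": 0, "az": 0, "grip": 0.06},
  {"dx": 0, "dy": 0, "dz": -0.065, "ax": 0, "ay": 0, "az": 0, "grip": 0.06},
  {"dx": 0, "dy": 0, "dz": -0.07, "ax": 0, "ay": 0, "az": 8, "grip": 0.06},
  {"dx": 0, "dy": 0, "dz": -0.07, "ax": 0, "ay": 0, "az": 16, "grip": 0.06},
])

```text
time: 34.65
tool_pos: [0.6134, 0.1091, 0.2217]
ee_rot: [0.003, -0.228, 0.974, 0.0]
force: [-0.6, -0.6, -1.1]
gripper_width: 0.0595
grip_force: 0.0
```

Run:
```python
from m import *
go((.4966,.084,.05),192.6)
s=cam("side");a=cam("scene")
ra=[b for b in blobs(a,(0,150,70),(5,255,255),30) if abs(b[0][0]-414)<25];rb=[b for b in blobs(s,(0,150,70),(5,255,255),30) if abs(b[0][0]-308)<25]
print("driver",tri(a,ra[0][0],s,rb[0][0]))
```

```text
pos [0.6134 0.1091 0.2217] yaw -153.61 d [0.1168 0.0296 0.171 ] az 13.79 tilt [-0.04  0.35 -0.  ] t 34.65 F [-0.63 -0.6  -1.05] j6 -1.91
driver (array([0.61271993, 0.11000266, 0.17852896]), np.float64(0.00029006085341197794))
```

carry_out([
  {"dx": 0.1168, "dy": 0.0296, "dz": 0, "ax": 0, "ay": 0.3, "az": 13.8, "grip": 0.05},
  {"dx": 0.1168, "dy": 0.0296, "dz": 0, "ax": 0, "ay": 0.3, "az": 13.8, "grip": 0.05},
  {"dx": 0.1168, "dy": 0.0296, "dz": 0.03, "ax": 0, "ay": 0.3, "az": 13.8, "grip": 0.05},
  {"dx": 0.1168, "dy": 0.0296, "dz": 0.08, "ax": 0, "ay": 0.3, "az": 13.8, "grip": 0.05},
  {"dx": 0.1168, "dy": 0.0296, "dz": 0.13, "ax": 0, "ay": 0.3, "az": 13.8, "grip": 0.05},
  {"dx": 0.1168, "dy": 0.0296, "dz": 0.17, "ax": 0, "ay": 0.3, "az": 13.8, "grip": 0.05},
  {"dx": 0.1168, "dy": 0.0296, "dz": 0.17, "ax": 0, "ay": 0.3, "az": 13.8, "grip": 0.05},
  {"dx": 0.1168, "dy": 0.0296, "dz": 0.17, "ax": 0, "ay": 0.3, "az": 13.8, "grip": 0.05},
  {"dx": 0.1168, "dy": 0.0296, "dz": 0.17, "ax": 0, "ay": 0.3, "az": 13.8, "grip": 0.05},
])

```text
time: 35.65
tool_pos: [0.4968, 0.0835, 0.0518]
ee_rot: [0.0, -0.113, 0.994, 0.0]
force: [0.4, 0.9, 0.6]
gripper_width: 0.0498
grip_force: 0.0
```

Run:
```python
from m import *
go((.4966,.084,.0122),192.6)
```

```text
pos [0.4968 0.0835 0.0518] yaw -167.0 d [0.0001 0.0006 0.0396] az 0.4 tilt [0.01 0.04 0.  ] t 35.65 F [0.37 0.89 0.57] j6 -1.7
```

carry_out([
  {"dx": 0, "dy": 0.0003, "dz": 0.025, "ax": 0, "ay": 0, "az": 0.4, "grip": 0.05},
  {"dx": 0, "dy": 0.0003, "dz": 0.036, "ax": 0, "ay": 0, "az": 0.4, "grip": 0.05},
  {"dx": 0, "dy": 0.0003, "dz": 0.0393, "ax": 0, "ay": 0, "az": 0.4, "grip": 0.05},
  {"dx": 0, "dy": 0.0003, "dz": 0.0393, "ax": 0, "ay": 0, "az": 0.4, "grip": 0.05},
  {"dx": 0, "dy": 0.0003, "dz": 0.0393, "ax": 0, "ay": 0, "az": 0.4, "grip": 0.01},
  {"dx": 0, "dy": 0.0003, "dz": 0.0393, "ax": 0, "ay": 0, "az": 0.4, "grip": 0.01},
  {"dx": 0, "dy": 0.0003, "dz": 0.0393, "ax": 0, "ay": 0, "az": 0.4, "grip": 0.01},
  {"dx": 0, "dy": 0.0003, "dz": 0.0393, "ax": 0, "ay": 0, "az": 0.4, "grip": 0.01},
])

```text
time: 36.45
tool_pos: [0.4955, 0.0838, 0.0107]
ee_rot: [-0.001, -0.109, 0.994, 0.0]
force: [-1.2, 0.1, 6.4]
gripper_width: 0.0193
grip_force: 59.9
```

carry_out([
  {"dx": 0.001, "dy": 0, "dz": 0, "ax": 0, "ay": 0, "az": 0, "grip": 0.01},
  {"dx": 0.002, "dy": 0, "dz": 0, "ax": 0, "ay": 0, "az": 0, "grip": 0.01},
  {"dx": 0.003, "dy": 0, "dz": 0, "ax": 0, "ay": 0, "az": 0, "grip": 0.01},
])

```text
time: 36.75
tool_pos: [0.4943, 0.0835, 0.0107]
ee_rot: [0.001, -0.109, 0.994, 0.0]
force: [8.2, 2.7, 1.6]
gripper_width: 0.0189
grip_force: 59.4
```

carry_out([
  {"dx": 0.001, "dy": 0, "dz": 0, "ax": 0, "ay": 0, "az": 0, "grip": 0.01},
  {"dx": 0.002, "dy": 0, "dz": 0, "ax": 0, "ay": 0, "az": 0, "grip": 0.01},
])

```text
time: 36.95
tool_pos: [0.4924, 0.083, 0.0107]
ee_rot: [0.001, -0.109, 0.994, 0.0]
force: [8.3, 1.3, 0.8]
gripper_width: 0.0189
grip_force: 59.4
```

Drag is now about 8 N while sliding steadily with Fz near 1, so the foot presses about 5 N. Push the block back in about 5 mm to its place, keeping Fz low.

carry_out([
  {"dx": -0.002, "dy": 0, "dz": -0.001, "ax": 0, "ay": 0, "az": 0, "grip": 0.01},
  {"dx": -0.004, "dy": 0, "dz": -0.002, "ax": 0, "ay": 0, "az": 0, "grip": 0.01},
  {"dx": -0.006, "dy": 0, "dz": -0.003, "ax": 0, "ay": 0, "az": 0, "grip": 0.01},
  {"dx": -0.007, "dy": 0, "dz": -0.003, "ax": 0, "ay": 0, "az": 0, "grip": 0.01},
  {"dx": -0.008, "dy": 0, "dz": -0.003, "ax": 0, "ay": 0, "az": 0, "grip": 0.01},
])

```text
time: 37.45
tool_pos: [0.495, 0.0837, 0.0108]
ee_rot: [-0.006, -0.109, 0.994, -0.0]
force: [-9.2, -2.2, 2.6]
gripper_width: 0.019
grip_force: 59.6
```

carry_out([
  {"dx": -0.001, "dy": 0, "dz": -0.0003, "ax": 0, "ay": 0, "az": 0, "grip": 0.01},
  {"dx": -0.002, "dy": 0, "dz": -0.0006, "ax": 0, "ay": 0, "az": 0, "grip": 0.01},
])

```text
time: 37.65
tool_pos: [0.4968, 0.084, 0.0112]
ee_rot: [-0.006, -0.109, 0.994, -0.0]
force: [-8.5, -0.6, 0.3]
gripper_width: 0.019
grip_force: 59.5
```

Pushing in gives 8.4 N at Fz 0.3, and pulling gave the same: light, definite and not jammed. The block is back within about 1 mm of its place. Unload, release and retreat.

carry_out([
  {"dx": 0.002, "dy": 0, "dz": 0.0005, "ax": 0, "ay": 0, "az": 0, "grip": 0.01},
  {"dx": 0.002, "dy": 0, "dz": 0.0005, "ax": 0, "ay": 0, "az": 0, "grip": 0.045},
  {"dx": 0.002, "dy": 0, "dz": 0.0005, "ax": 0, "ay": 0, "az": 0, "grip": 0.05},
  {"dx": 0.002, "dy": 0, "dz": 0.0005, "ax": 0, "ay": 0, "az": 0, "grip": 0.06},
  {"dx": 0.002, "dy": 0, "dz": -0.04, "ax": 0, "ay": 0, "az": 0, "grip": 0.06},
  {"dx": 0.002, "dy": 0, "dz": -0.09, "ax": 0, "ay": 0, "az": 0, "grip": 0.06},
  {"dx": 0.05, "dy": 0, "dz": -0.14, "ax": 0, "ay": 0, "az": 0, "grip": 0.06},
  {"dx": 0.08, "dy": 0, "dz": -0.19, "ax": 0, "ay": 0, "az": 0, "grip": 0.06},
  {"dx": 0.08, "dy": 0, "dz": -0.2, "ax": 0, "ay": 0, "az": 0, "grip": 0.06},
  {"dx": 0.08, "dy": 0, "dz": -0.2, "ax": 0, "ay": 0, "az": 0, "grip": 0.06},
])

```text
time: 38.65
tool_pos: [0.4231, 0.0673, 0.22]
ee_rot: [0.004, -0.109, 0.994, -0.0]
force: [0.8, -0.7, 0.4]
gripper_width: 0.0598
grip_force: 0.0
```

Run:
```python
from m import *
w=cam("wrist");m=cv2.inRange(cv2.cvtColor(w["pixels"],cv2.COLOR_BGR2HSV),(5,150,120),(18,255,255))
for c,st,mm in blobs(w,(5,150,170),(18,255,255),300):
    ys,xs=np.nonzero(mm);r=cv2.minAreaRect((onz(w,np.c_[xs,ys],.05)[:,:2]*1000).astype(np.float32));print(st,r)
    top=ys.min();e=onz(w,[(xs[ys<top+4].mean(),top)],.05)[0];print("end",e, "dist to axis",(np.array([.6110,.1093])-e[:2])@[.976,.218])
s=cam("side");a=cam("scene")
ra=[b for b in blobs(a,(0,150,70),(5,255,255),30) if abs(b[0][0]-414)<25];rb=[b for b in blobs(s,(0,150,70),(5,255,255),30) if abs(b[0][0]-308)<25]
print("driver",tri(a,ra[0][0],s,rb[0][0]))
for i,n in((a,"a"),(s,"s")):
  for nm,lo,hi in(("blue",(105,150,60),(125,255,255)),):
    for b in blobs(i,lo,hi): 
      if 300<b[0][0]<345 and 230<b[0][1]<300: print(n,nm,b[0])
go((.42,.07,.2))
```

```text
[533 135  40  92 465] ((352.11151123046875, 260.2040710449219), (80.85514831542969, 8.924592971801758), 2.8680410385131836)
end [0.31270816 0.25708163 0.05      ] dist to axis 0.25891643473619574
[ 546  135   94  106 1411] ((345.9736022949219, 312.88482666015625), (87.76959228515625, 88.19480895996094), 5.501467704772949)
end [0.30318431 0.30139188 0.05      ] dist to axis 0.25855208610646735
[ 306  272   21  118 2244] ((544.9288330078125, 94.17713928222656), (133.9991455078125, 19.39331817626953), 12.4147367477417)
end [0.47950128 0.07978652 0.05      ] dist to axis 0.13477668949522578
driver (array([0.61261952, 0.11006847, 0.17848004]), np.float64(0.00012268611186726588))
a blue [326.38109756 287.09756098]
s blue [324.59107807 243.51301115]
pos [0.4225 0.0674 0.2128] yaw -167.47 d [0.0018 0.0031 0.0128] az 0 tilt [ 0.04 -0.21 -0.  ] t 38.8 F [ 0.44 -0.49 -0.6 ] j6 -1.71
```

```bash
python3 -c "
from station import *
print(job_done())"
```

```text
the job is handed in; nothing more can be done
None
```

I set the stop to the orange block and handed the job in at about 39 s. The block slides both ways at about 8 N drag (foot pressing an estimated 5 N) and lies within about 1 mm of its place; the driver stands on the screw, ready for you to lock the nut. I first turned slightly too far and backed off about 17° with the driver.

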